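Pull the hotplate knob off for cleaning

TASK

The knob of the portable hotplate must come off for cleaning, but the milk pan's handle is in the way above it: first set the pan upright on the built-in hob. Then slide the puller's fork under the knob's skirt and pull the knob straight up off its spindle with the puller, keeping the fingers off it until it is free. Set the knob face up on the drying mat, stand the puller on the worktop clear of the hotplate, and leave the glass and the cup alone.

Things in the scene. Friction and masses are not known exactly. Their poses are not given: they have to be found in the camera images.
- hotplate: Portable hotplate, fixed, white case 270 (x) x 180 (y) x 50 mm. Origin: centre of its underside; x points from its front panel to its back. Round black plate, radius 74, centre x=+40, top z=65 mm. Panel z=50 mm with one knob at x=-88, y=0; front edge x=-135. The puller reaches the knob from the front, moving along +x. The hood cabinet is near above: keep lifts low.
- spindle (a point): Point on the vertical spindle axis on top of the collar (radius 21, 2 mm high) on the panel, where the knob's hub rests: hotplate x=-88, y=0, z=52 mm. The spindle (radius 8.5 mm) ends 12 mm above it.
- knob: Black knob, low fluted dome, white pointer, clipped on the spindle. Origin: centre of the hub's underside; z up when face up. Hub radius 16, z=0 to 15 mm; skirt disc radius 38 mm, flat underside at z=15 (17 mm above the panel); top z=36 mm. Pulled straight up with some 8 to 13 N it pops off; free of the spindle after 14 mm. 70 g; stands steadily on its hub.
- puller: Steel C-bracket standing on its fork, black upright grip over the slot. Origin: fork's underside, on the grip's and slot's common axis; z up, x to the open end of the fork. Fork 4 mm thick, slot y=-19..+19, closed at x=-24; prongs to x=+37, tips upturned 2.3 mm. Back at x=-46..-52, beam's underside z=45 mm. On the fork a freed knob's hub hangs 11 mm below the fork. 0.2 kg.
- puller_grip (a point): Middle of the puller's grip, 100 mm above the fork's underside: bar 18 mm thick along the puller's y, 34 mm along its x, from z=50 to 128 mm above the fork's underside.
- milk_pan: Steel milk pan, rim 116 mm across, 66 mm high, base radius 50 mm, 0.32 kg, empty, on the hotplate. Origin: centre of its underside. Straight black handle along the pan's -x, 18 mm wide (y), 14 mm thick, 72 to 176 mm from the pan's axis, rising slightly, passing about 25 mm above the knob.
- pan_handle (a point): Place to take the pan's handle from above, 92 mm from the pan's axis (pan x=-92 mm), in the middle of the bar, 57.5 mm above the pan's underside.
- hob: Glass hob let into the worktop right of the hotplate. Origin: its centre in plan, 50 mm below the worktop; x away from the robot, y left. Glass 5 mm above the worktop, x=-154..+243, y=-125..+126 mm. Steel strip before it (x=-255..-156) has two knobs at x=-212, y=+62 and -56, to 30 mm above the worktop. A hood hangs 0.6 m above the worktop from x=-65 back, y=-300..+300 mm.
- drying_mat: Grey ribbed drying mat, 140 (x) x 130 (y) x 5 mm, fixed on the worktop left of the hotplate. Origin: centre of its underside. One of mat and puller stands nearer the robot, the other behind it.
- water_glass: Empty drinking glass, 79 mm across, 90 mm high, at the back left. Origin: centre of its underside. Leave it alone.
- espresso_cup: White espresso cup, 64 x 91 x 50 mm, standing on the rear part of the hob. Origin: on its underside. Leave it alone.

How it is judged:
By the outcome, as a careful person would: the job done as asked, in the order asked, and still so for the second after the job is handed in, with the robot touching nothing.
It also fails if it takes over 72 s, if anything falls off the work surface, if the arm or the gripper's body presses on something with over 40 N, if the wrist force passes 120 N, or if a joint passes its speed limit or range.

ROBOT

A 7-joint arm with a two-finger parallel gripper is mounted at the origin on a cart in front of the work surface, level with it; the furniture and walls round the work are solid. World frame = base frame: x ahead of the robot, y to its left, z up, the work surface at z = 0. Lengths are in m, angles in rad, forces in N, time in s.
With the tool pointing down it reaches from about 0.4 to 0.75 m from the base axis. Payload 19.5 kg.
Tool frame: the origin (TCP) lies at the very end of the fingers, on their centre line; the grasp point (between the pads) lies 19 mm behind it; z points along the fingers, y is the line along which they close (so a half turn about z gives the same grasp; the last joint's range is limited). The gripper opens to 85 mm and grips with 20 to 120 N. Pads are 22 mm wide; open, the fingers measure 114 mm over their backs; the gripper's body (76 mm by 85 mm) begins 54 mm behind the grasp point. The pads swing forward as they close: fully open they stand 13 mm farther back than shut.
Start: joints at [1.137, 0.707, -0.028, 1.485, 0.022, 0.951, -0.075], TCP at [0.22, -0.531, 0.231] pointing down, gripper open.
Joint ranges: [-2.71, 2.71], [-0.32, 2.16], [-1.57, 1.52], [0, 2.45], [-1.46, 4.6], [0, 2.02], [-2.83, 2.83]. Speed limits (rad/s): [1.89, 1.89, 2.57, 2.57, 3.01, 3.01, 3.01].

INTERFACE

Orientations are given as a unit quaternion [w, x, y, z].
In Python, from cell import bot gives the robot as it stands.
- The arm moves only by the tool move_arm, never from a script. Its argument "plan" is a list of rows, each an object of numbers: "tx", "ty", "tz": the shift along the tool's x, y, z in cm; "ax", "ay", "az": the turn, a rotation vector about the tool's x, y, z in degrees; "jaw": the opening, from 0 (shut) to 1 (fully open). In form: [{"tx": .., "ty": .., "tz": .., "ax": .., "ay": .., "az": .., "jaw": ..}, ...]. A call has 1 to 20 rows; each row shifts and turns the commanded pose from where the row before left it, along the tool's axes as they then stand; what a row does not reach is not made up. A row lasts 1/8 s, in which the tool goes at most 62.5 mm and 10.7 degrees, less where a joint would pass 70% of its speed; a pose out of reach is approached as far as the arm can. A call is refused whole if a number of a shift passes 6.25 or a number of a turn 10.7, either way. A call with a gripper value outside its range is refused whole. The fingers move at their own pace and stop on an object; the grip force is fixed at half the most. Time passes only in rows, so rows that do not move let the fingers close. It gives the time, the measured TCP pose, the force, the opening and the grip force at its end, in the units of the state.
- bot.state(): the state, without advancing time (a new reading comes with each control period).
- bot.grab_frame(name): name is "scene" or "top" or "wrist"; returns the picture (400x640x3 uint8, blue, green, red); there is no depth.
- bot.camera_model(name): a dict with "camera_matrix" (3x3 intrinsics, pixels), "world_from_camera" (4x4, takes a point from camera to world coordinates). Camera axes: x right, y down, z forward; pixel columns grow to the right and rows downward; lengths in m; the calibration is good to about 2 mm. A picture is of the moment at which its call begins: read the wrist's pose just before it. camera_model takes no time and is no camera call; for the wrist camera it gives the pose at the moment of the call.
- bot.finish_job(): hands the job in; it is judged then, once.
Trained networks look in the newest picture that a camera, given by its name, has taken for a name from the list of things; names that differ only in an ending like _2 or _b are one class to them, and where a whole thing is asked for, a point or a joint stands for the part that bears it (a point fixed in the world has none). Each returns a list of dicts, best first, with "score" (0 to 1); they miss things now and then, are a little off and sometimes report something else, mostly with a low value. They report only what shows in the picture. A call takes as long as a camera call.
- bot.search_frame(camera, query): "position" ([x, y, z] in m, in world coordinates, good to about 4 mm: the middle of the surface that is visible of it).
- bot.silhouettes(camera, query): "pixels" (400x640 bool, what is visible of it).
The state is a dict: "time": time; "q": joint angles; "qvel": joint speeds; "joint_torque": joint torques, N m; "eef_pos": TCP position; "tcp_rot": TCP orientation; "contact_force": force on the tool from outside, world axes, zero at the start; "torque": the same for the moment, N m; "finger_gap": finger opening in m; "gripper_force": force on a finger pad.
Only numpy, scipy, OpenCV 4.12 (cv2) and the standard library are available. Lean on these libraries where they do the work, as an engineer would, in place of code of your own. Each camera call takes 0.05 s, during which the arm holds its last target. There are 200 camera calls.

## Working session

There is one attempt and no reset: what is moved stays moved. The work goes in short steps, Python scripts to look and compute and a tool call to move; the robot and the scene stay as the last step left them, time stands still between calls to the robot, and variables do not carry over. Pictures are saved under pics/ and viewed, at most 10 in all, crops included, and the job is handed in when it is done.

Besides the shell and the picture viewer there is one more tool, called after ">>>" in YAML: its name, and indented under it one key for each argument. move_arm: Moves the arm, as the interface text tells. Its arguments: {"type":"object","properties":{"plan":{"type":"array"}},"required":["plan"]}

```bash
mkdir -p pics; cat > h.py <<'E'
import numpy as np, cv2
from cell import bot
from scipy.spatial.transform import Rotation as R
def pose():
    s=bot.state(); w,x,y,z=s["tcp_rot"]; return np.array(s["eef_pos"]),R.from_quat([x,y,z,w]).as_matrix(),s
def proj(cam,p):
    m=bot.camera_model(cam);T=np.linalg.inv(np.array(m["world_from_camera"]));c=T[:3,:3]@np.array(p)+T[:3,3];u=np.array(m["camera_matrix"])@c;return u[:2]/u[2]
def ray(cam,uv,z):
    m=bot.camera_model(cam);T=np.array(m["world_from_camera"]);d=T[:3,:3]@np.linalg.solve(np.array(m["camera_matrix"]),[uv[0],uv[1],1.]);o=T[:3,3];return o+d*(z-o[2])/d[2]
E
python3 - <<'E'
from h import *
s=bot.state();print(s)
ims=[]
for c in("scene","top"):
    im=bot.grab_frame(c);cv2.imwrite(f"pics/{c}0.png",im)
    for n in("hotplate","spindle","knob","puller","puller_grip","milk_pan","pan_handle","hob","drying_mat","water_glass","espresso_cup"):
        print(c,n,[(np.round(d["position"],3).tolist(),round(d["score"],2)) for d in bot.search_frame(c,n)[:2]])
    print(np.round(bot.camera_model(c)["world_from_camera"],3).tolist())
E
```

```text
{'time': 0.0, 'q': array([ 1.13731088,  0.70714297, -0.02763063,  1.48502937,  0.02198434,
        0.95091245, -0.07554137]), 'qvel': array([-2.24801434e-03,  8.49251018e-05,  2.47091172e-04,  3.51925192e-05,
        9.17956689e-04,  1.64287263e-03, -1.51314754e-04]), 'joint_torque': array([-6.97038631e-04, -8.83192420e+01,  1.23435840e+00, -2.36164480e+01,
        1.68694812e-02,  6.54021787e-03, -3.46779450e-05]), 'eef_pos': array([ 0.21945512, -0.53116218,  0.23079724]), 'tcp_rot': array([-5.81915025e-04,  9.80877964e-01,  1.94622879e-01, -1.25119686e-04]), 'contact_force': array([-0.72232888,  0.50205163, -0.28987516]), 'torque': array([ 0.02018238,  0.00155688, -0.0217639 ]), 'gripper_force': 0.0, 'finger_gap': 0.08545485120261283}
scene hotplate [([0.531, -0.036, 0.05], 0.81)]
scene spindle [([0.535, -0.032, 0.051], 0.78), ([0.608, 0.228, 0.006], 0.43)]
scene knob [([0.483, -0.028, 0.087], 0.61)]
scene puller [([0.418, 0.221, 0.051], 0.63)]
scene puller_grip [([0.418, 0.217, 0.052], 0.6)]
scene milk_pan [([0.635, -0.028, 0.101], 0.69)]
scene pan_handle [([0.634, -0.028, 0.098],
[... 356 characters left out ...]
3], 0.74)]
top spindle [([0.559, -0.007, 0.054], 0.91), ([0.606, 0.235, 0.002], 0.31)]
top knob [([0.492, -0.018, 0.09], 0.76)]
top puller [([0.426, 0.219, 0.05], 0.81), ([0.56, -0.008, 0.054], 0.35)]
top puller_grip [([0.421, 0.224, 0.05], 0.92), ([0.765, 0.237, 0.042], 0.3)]
top milk_pan [([0.62, -0.03, 0.068], 0.93), ([0.492, -0.017, 0.088], 0.63)]
top pan_handle [([0.768, 0.24, 0.044], 0.55)]
top hob [([0.623, -0.029, 0.067], 0.47)]
top drying_mat [([0.606, 0.233, 0.008], 0.87)]
top water_glass [([0.767, 0.24, 0.043], 0.95)]
top espresso_cup [([0.705, -0.29, 0.03], 0.83)]
[[0.025, -0.981, 0.195, 0.39], [-0.999, -0.029, -0.02, -0.021], [0.025, -0.194, -0.981, 1.185], [0.0, 0.0, 0.0, 1.0]]
```

View pics/top0.png

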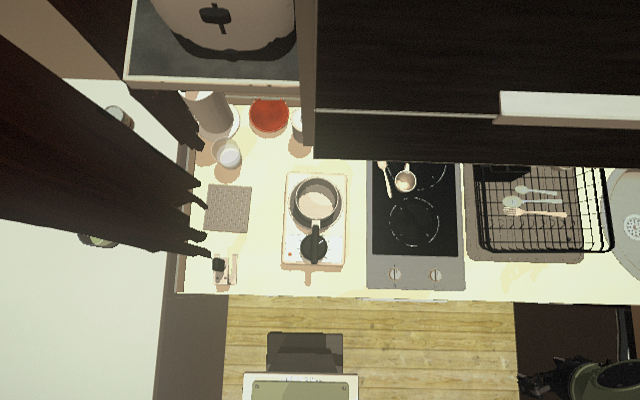

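View pics/scene0.png

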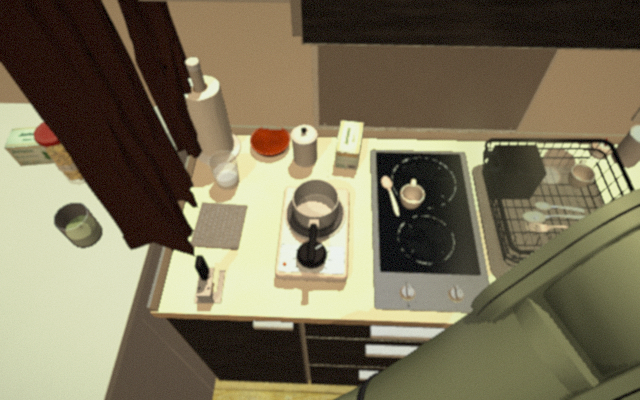

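```bash
python3 - <<'E'
from h import *
for c in("top","scene"):
    bot.grab_frame(c)
    for n,z in(("hotplate",.05),("drying_mat",.005),("milk_pan",.131),("knob",.07),("puller",.02)):
        r=bot.silhouettes(c,n)
        if not r: print(c,n,None);continue
        m=r[0]["pixels"].astype(np.uint8)
        cs,_=cv2.findContours(m,cv2.RETR_EXTERNAL,cv2.CHAIN_APPROX_NONE);k=max(cs,key=cv2.contourArea)[:,0]
        P=np.array([ray(c,u,z)[:2] for u in k],np.float32)
        print(c,n,m.sum(),"px",k.min(0),k.max(0),"rect",np.round(cv2.minAreaRect(P*1000)[0]),np.round(cv2.minAreaRect(P*1000)[1]),round(cv2.minAreaRect(P*1000)[2],1),"circ",np.round(cv2.minEnclosingCircle(P*1000)[0]),round(cv2.minEnclosingCircle(P*1000)[1]))
im=cv2.imread("pics/top0.png")[140:300,170:450]
cv2.imwrite("pics/c1.png",cv2.resize(im,None,fx=2.85,fy=2.85,interpolation=cv2.INTER_CUBIC))
p,r,s=pose();print(np.round(r,3))
E
```

```text
top hotplate 3553 px [281 172] [346 265] rect [581. -24.] [178. 268.] 89.3 circ [581. -23.] 155
top drying_mat 3592 px [281 172] [346 265] rect [588. -23.] [188. 279.] 89.2 circ [589. -23.] 161
top milk_pan 1783 px [295 177] [338 263] rect [569. -43.] [225. 114.] 16.5 circ [563. -31.] 116
top knob 396 px [299 234] [311 258] rect [497.  -0.] [66. 33.] 1.6 circ [497.  -8.] 34
top puller 565 px [213 254] [236 284] rect [430. 227.] [83. 65.] 4.4 circ [430. 226.] 50
scene hotplate 3954 px [275 187] [349 282] rect [571. -26.] [180. 278.] 89.2 circ [573. -27.] 157
scene drying_mat 2125 px [192 203] [246 249] rect [611. 232.] [132. 144.] 87.4 circ [608. 231.] 90
scene milk_pan 2178 px [293 179] [339 261] rect [563. -36.] [232. 114.] 4.3 circ [562. -29.] 117
scene knob 501 px [297 242] [326 268] rect [494. -25.] [71. 71.] 1.9 circ [495. -25.] 38
scene puller 1045 px [195 255] [225 303] rect [447. 226.] [138.  74.] 11.2 circ [447. 230.] 72
[[ 0.924  0.382 -0.   ]
 [ 0.382 -0.924  0.   ]
 [ 0.    -0.    -1.   ]]
```

View pics/c1.png

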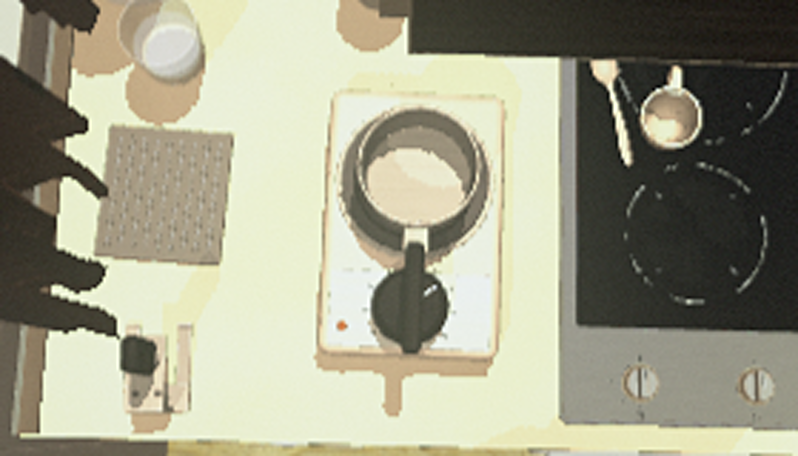

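```bash
python3 - <<'E'
from h import *
def tri(a,b):
    A=[];B=[]
    for c,u in(("top",a),("scene",b)):
        p=ray(c,u,0);o=np.array(bot.camera_model(c)["world_from_camera"])[:3,3];d=(o-p)/np.linalg.norm(o-p);M=np.eye(3)-np.outer(d,d);A.append(M);B.append(M@o)
    x=np.linalg.solve(A[0]+A[1],B[0]+B[1]);return np.round(x,3)
f=lambda u,v:(170+u/2.85,140+v/2.85)
print("curtain",tri(f(115,330),(193,251)),tri(f(105,190),(196,158)))
print("grip top",tri(f(138,352),(201,264)),"glass",tri(f(163,45),(225,170)))
for n,u,z in(("strip BL",f(560,422),.003),("glass BL",f(577,325),.005),("spoon tip",f(630,163),.012),("ring c",f(695,233),.005),("knobL",f(640,382),.02),("knobR",f(757,384),.02),("prong far",f(185,325),.004),("prong near",f(182,412),.004),("body near L",f(127,412),.004),("panend",f(412,352),.125)):print(n,np.round(ray("top",u,z),3))
p,r,s=pose();T=np.array(bot.camera_model("wrist")["world_from_camera"]);print(np.round(r.T@T[:3,:3],3),np.round(r.T@(T[:3,3]-p),3),bot.camera_model("wrist")["camera_matrix"])
E
```

```text
curtain [0.458 0.241 0.138] [0.544 0.198 0.364]
grip top [0.441 0.226 0.109] glass [0.751 0.231 0.065]
strip BL [ 0.387 -0.18   0.003]
glass BL [ 0.485 -0.197  0.005]
spoon tip [ 0.655 -0.252  0.012]
ring c [ 0.584 -0.32   0.005]
knobL [ 0.428 -0.258  0.02 ]
knobR [ 0.429 -0.376  0.02 ]
prong far [0.474 0.204 0.004]
prong near [0.387 0.201 0.004]
body near L [0.386 0.256 0.004]
panend [ 0.446 -0.027  0.125]
[[-0.    -0.964 -0.267]
 [ 1.    -0.     0.   ]
 [-0.    -0.267  0.964]] [ 0.067 -0.001 -0.143] [[289.36483747   0.         319.66696502]
 [  0.         289.36483747 202.29129235]
 [  0.           0.           1.        ]]
```

>>> move_arm:
  plan:
    - {"az":7.5}
    - {"az":7.5}
    - {"az":7.4}
    - {"tx":1.5,"ty":-2.3}
    - {"tx":2.7,"ty":-4.5}
    - {"tx":2.7,"ty":-4.5}
    - {"tx":2.7,"ty":-4.5}
    - {"tx":2.7,"ty":-4.5}
    - {"tx":2.7,"ty":-4.5}
    - {"tx":2.7,"ty":-4.5}
    - {"tx":2.7,"ty":-4.5}
    - {"tx":2.7,"ty":-4.5}
    - {"tx":2.7,"ty":-4.5}
    - {"tx":2.7,"ty":-4.5}
    - {"tx":1.5,"ty":-2.8}
    - {}
    - {}

```text
schema error: expected keys tx, ty, tz, ax, ay, az, jaw
```

>>> move_arm:
  plan:
    - {"tx":0,"ty":0,"tz":0,"ax":0,"ay":0,"az":7.5,"jaw":1}
    - {"tx":0,"ty":0,"tz":0,"ax":0,"ay":0,"az":7.5,"jaw":1}
    - {"tx":0,"ty":0,"tz":0,"ax":0,"ay":0,"az":7.4,"jaw":1}
    - {"tx":1.5,"ty":-2.3,"tz":0,"ax":0,"ay":0,"az":0,"jaw":1}
    - {"tx":2.7,"ty":-4.5,"tz":0,"ax":0,"ay":0,"az":0,"jaw":1}
    - {"tx":2.7,"ty":-4.5,"tz":0,"ax":0,"ay":0,"az":0,"jaw":1}
    - {"tx":2.7,"ty":-4.5,"tz":0,"ax":0,"ay":0,"az":0,"jaw":1}
    - {"tx":2.7,"ty":-4.5,"tz":0,"ax":0,"ay":0,"az":0,"jaw":1}
    - {"tx":2.7,"ty":-4.5,"tz":0,"ax":0,"ay":0,"az":0,"jaw":1}
    - {"tx":2.7,"ty":-4.5,"tz":0,"ax":0,"ay":0,"az":0,"jaw":1}
    - {"tx":2.7,"ty":-4.5,"tz":0,"ax":0,"ay":0,"az":0,"jaw":1}
    - {"tx":2.7,"ty":-4.5,"tz":0,"ax":0,"ay":0,"az":0,"jaw":1}
    - {"tx":2.7,"ty":-4.5,"tz":0,"ax":0,"ay":0,"az":0,"jaw":1}
    - {"tx":2.7,"ty":-4.5,"tz":0,"ax":0,"ay":0,"az":0,"jaw":1}
    - {"tx":1.5,"ty":-2.8,"tz":0,"ax":0,"ay":0,"az":0,"jaw":1}
    - {"tx":0,"ty":0,"tz":0,"ax":0,"ay":0,"az":0,"jaw":1}
    - {"tx":0,"ty":0,"tz":0,"ax":0,"ay":0,"az":0,"jaw":1}

```text
time: 3.92
eef_pos: [0.5188, -0.031, 0.2313]
tcp_rot: [0.0, 1.0, 0.0, -0.0]
contact_force: [-0.7, 0.5, -0.2]
finger_gap: 0.0854
gripper_force: 0.0
```

```bash
python3 - <<'E'
from h import *
p,r,s=pose();print(p,np.round(r,3),s["q"],s["contact_force"])
im=bot.grab_frame("wrist");cv2.imwrite("pics/w1.png",im)
for n in("knob","milk_pan","pan_handle","spindle","hotplate"):
    print(n,[(np.round(d["position"],3).tolist(),round(d["score"],2)) for d in bot.search_frame("wrist",n)[:2]])
E
```

```text
[ 0.51880996 -0.03095974  0.23132987] [[ 1.  0. -0.]
 [ 0. -1. -0.]
 [-0.  0. -1.]] [-0.11115079  0.6340066   0.19818376  1.68897764 -0.15754998  0.83444984
 -1.41510483] [-0.74013968  0.46787606 -0.21615628]
knob [([0.502, -0.016, 0.086], 0.83)]
milk_pan [([0.623, -0.028, 0.078], 0.73)]
pan_handle [([0.624, -0.03, 0.082], 0.61)]
spindle [([0.548, -0.002, 0.051], 0.75)]
hotplate [([0.546, -0.005, 0.05], 0.89)]
```

View pics/w1.png

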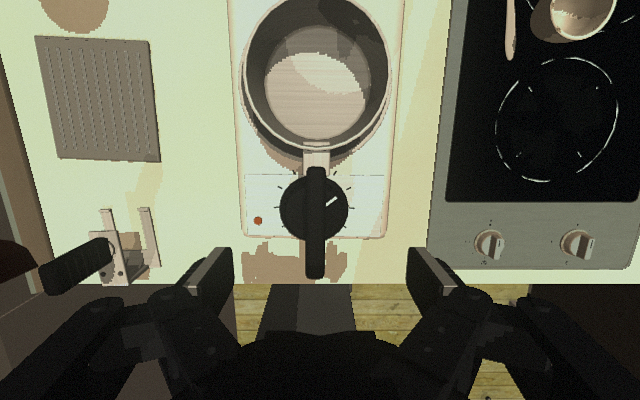

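```bash
python3 - <<'E'
from h import *
for n,u,z in(("handle near",(316,170),.1235),("handle far",(315,272),.13),("knob skirt c",(315,207.5),.071),("knobL",(280,207),.071),("knobR",(348,207),.071),("hp FL",(243,235),.05),("hp FR",(386,238),.05),("hp edge L",(229,0),.05),("hp edge R",(406,0),.05),("rimL",(242,75),.131),("rimR",(391,75),.131),("tipL",(107,210),.004),("tipR",(146,208),.004),("backR",(158,268),.004),("matNL",(57,159),.005),("matNR",(160,161),.005),("matFL",(35,37),.005),("matFR",(146,41),.005),("glass FL",(446,201),.005),("spoon",(511,60),.005)):print(n,np.round(ray("wrist",u,z),4)[:2])
E
```

```text
handle near [ 0.5461 -0.0269]
handle far [ 0.4509 -0.0257]
knob skirt c [ 0.4965 -0.0251]
knobL [0.4971 0.0131]
knobR [ 0.4971 -0.0611]
hp FL [0.456  0.0617]
hp FR [ 0.452 -0.11 ]
hp edge L [0.7009 0.058 ]
hp edge R [ 0.7009 -0.1143]
rimL [0.6216 0.0302]
rimR [ 0.6216 -0.0856]
tipL [0.4733 0.2538]
tipR [0.4761 0.2013]
backR [0.3876 0.1985]
matNL [0.5414 0.3032]
matNR [0.5388 0.1729]
matFL [0.6801 0.2947]
matFR [0.676  0.1687]
glass FL [ 0.4858 -0.1972]
spoon [ 0.6561 -0.2532]
```

>>> move_arm:
  plan:
    - {"tx":0.5,"ty":-0.2,"tz":2,"ax":0,"ay":0,"az":0.3,"jaw":1}
    - {"tx":0.5,"ty":-0.2,"tz":3,"ax":0,"ay":0,"az":0.4,"jaw":1}
    - {"tx":0.5,"ty":0,"tz":3,"ax":0,"ay":0,"az":0,"jaw":1}
    - {"tx":0,"ty":0,"tz":2.8,"ax":0,"ay":0,"az":0,"jaw":1}
    - {"tx":0,"ty":0,"tz":1.5,"ax":0,"ay":0,"az":0,"jaw":1}
    - {"tx":0,"ty":0,"tz":0.5,"ax":0,"ay":0,"az":0,"jaw":1}
    - {"tx":0,"ty":0,"tz":0,"ax":0,"ay":0,"az":0,"jaw":0}
    - {"tx":0,"ty":0,"tz":0,"ax":0,"ay":0,"az":0,"jaw":0}
    - {"tx":0,"ty":0,"tz":0,"ax":0,"ay":0,"az":0,"jaw":0}
    - {"tx":0,"ty":0,"tz":0,"ax":0,"ay":0,"az":0,"jaw":0}
    - {"tx":0,"ty":0,"tz":0,"ax":0,"ay":0,"az":0,"jaw":0}
    - {"tx":0,"ty":0,"tz":0,"ax":0,"ay":0,"az":0,"jaw":0}

```text
time: 5.72
eef_pos: [0.5341, -0.0262, 0.1037]
tcp_rot: [-0.0, 1.0, -0.006, 0.0]
contact_force: [-2.8, 0.2, 6.6]
finger_gap: 0.0199
gripper_force: 58.3
```

Gripped (gap 20 mm). Lift slowly.

>>> move_arm:
  plan:
    - {"tx":0,"ty":0,"tz":-0.4,"ax":0,"ay":0,"az":0,"jaw":0}
    - {"tx":0,"ty":0,"tz":-0.6,"ax":0,"ay":0,"az":0,"jaw":0}
    - {"tx":0,"ty":0,"tz":-0.8,"ax":0,"ay":0,"az":0,"jaw":0}
    - {"tx":0,"ty":0,"tz":-0.8,"ax":0,"ay":0,"az":0,"jaw":0}
    - {"tx":0,"ty":0,"tz":-0.8,"ax":0,"ay":0,"az":0,"jaw":0}
    - {"tx":0,"ty":0,"tz":-0.6,"ax":0,"ay":0,"az":0,"jaw":0}
    - {"tx":0,"ty":0,"tz":0,"ax":0,"ay":0,"az":0,"jaw":0}
    - {"tx":0,"ty":0,"tz":0,"ax":0,"ay":0,"az":0,"jaw":0}

```text
time: 6.72
eef_pos: [0.5339, -0.0262, 0.1431]
tcp_rot: [-0.0, 1.0, -0.006, -0.0]
contact_force: [-0.2, 0.3, -1.7]
finger_gap: 0.0193
gripper_force: 59.9
```

```bash
python3 - <<'E'
from h import *
p,r,s=pose();print(p,s["contact_force"],s["torque"],s["finger_gap"])
a=cv2.imread("pics/w1.png");im=bot.grab_frame("wrist");im2=bot.grab_frame("scene")[130:330,180:480]
cv2.imwrite("pics/w2.png",np.hstack([cv2.resize(im,(480,300)),im2[:, :].repeat(1,0)[0:200] if 0 else cv2.resize(im2,(320,300))[:, :320]]))
E
```

```text
[ 0.5339484  -0.02619784  0.1431217 ] [-0.23841289  0.33951088 -1.67521648] [ 0.00508819  0.29136851 -0.06384858] 0.019310017368937466
```

View pics/w2.png

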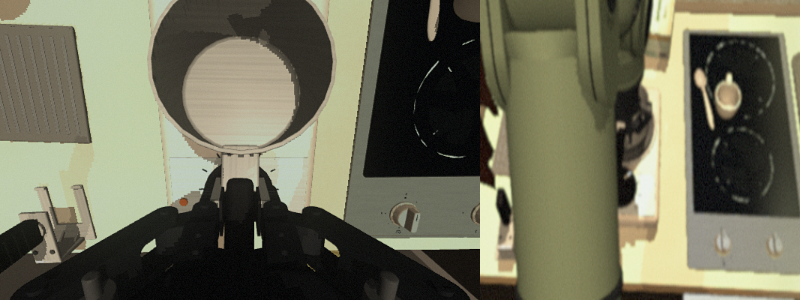

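```bash
python3 - <<'E'
from h import *
for tilt in(0,5,10,15):
    t=np.radians(tilt);g=np.array([.534,-.0265,.1625]);o=[]
    P=[]
    for a in np.radians(np.arange(0,360,5)):
        v=np.array([.622+.058*np.cos(a),-.0275+.058*np.sin(a),.1705])-g
        v=np.array([v[0]*np.cos(t)+v[2]*np.sin(t),v[1],-v[0]*np.sin(t)+v[2]*np.cos(t)]);P.append(proj("wrist",g+v))
    P=np.array(P)*.75;print(tilt,np.round([P[:,0].min(),P[:,0].max(),P[:,1].min(),P[:,1].max()]))
E
```

```text
0 [ 121.  362. -106.  161.]
5 [129. 354. -83. 158.]
10 [137. 346. -62. 156.]
15 [143. 340. -43. 155.]
```

>>> move_arm:
  plan:
    - {"tx":0,"ty":0,"tz":-0.5,"ax":0,"ay":0,"az":0,"jaw":0}
    - {"tx":0,"ty":0,"tz":-0.5,"ax":0,"ay":0,"az":0,"jaw":0}
    - {"tx":0,"ty":0,"tz":-0.5,"ax":0,"ay":0,"az":0,"jaw":0}
    - {"tx":0,"ty":0,"tz":0,"ax":0,"ay":0,"az":0,"jaw":0}
    - {"tx":0,"ty":0,"tz":0,"ax":0,"ay":0,"az":0,"jaw":0}

```text
time: 7.45
eef_pos: [0.5341, -0.0262, 0.1583]
tcp_rot: [-0.0, 1.0, -0.006, -0.0]
contact_force: [-0.4, 0.9, -3.8]
finger_gap: 0.0194
gripper_force: 60.6
```

```bash
cat >> h.py <<'E'
def rimfit():
    im=bot.grab_frame("wrist");r=bot.silhouettes("wrist","milk_pan");m=r[0]["pixels"];rows=[(v,np.where(m[v])[0].min(),np.where(m[v])[0].max()) for v in range(0,200,20) if m[v].any()]
    p,R_,s=pose();print("obs",rows);g=p+R_@np.array([0,0,-.019])
    for tilt in(0,5,10,15,20,25):
        t=np.radians(tilt);P=[]
        for a in np.radians(np.arange(0,360,5)):
            v=np.array([.088+.058*np.cos(a),-.001+.058*np.sin(a),.008]);v=np.array([v[0]*np.cos(t)+v[2]*np.sin(t),v[1],-v[0]*np.sin(t)+v[2]*np.cos(t)]);P.append(proj("wrist",g+v))
        P=np.array(P);print(tilt,np.round([P[:,0].min(),P[:,0].max(),P[:,1].max()]))
    print(p,s["contact_force"],s["torque"]);return im
E
python3 -c "
from h import *
rimfit()"
```

```text
obs [(0, np.int64(289), np.int64(355)), (20, np.int64(249), np.int64(395)), (40, np.int64(228), np.int64(415)), (60, np.int64(215), np.int64(427)), (80, np.int64(208), np.int64(434)), (100, np.int64(207), np.int64(437)), (120, np.int64(209), np.int64(434)), (140, np.int64(217), np.int64(428)), (160, np.int64(228), np.int64(416)), (180, np.int64(249), np.int64(394))]
0 [161. 482. 214.]
5 [172. 470. 211.]
10 [182. 460. 208.]
15 [190. 452. 206.]
20 [198. 445. 205.]
25 [204. 438. 204.]
[ 0.53402358 -0.02621812  0.15814471] [-0.20627656 -0.04060752 -3.31695374] [-0.0360528   0.17697378  0.00049151]
```

>>> move_arm:
  plan:
    - {"tx":0,"ty":0,"tz":-0.5,"ax":0,"ay":0,"az":0,"jaw":0}
    - {"tx":0,"ty":0,"tz":-0.5,"ax":0,"ay":0,"az":0,"jaw":0}
    - {"tx":0,"ty":0,"tz":-0.5,"ax":0,"ay":0,"az":0,"jaw":0}
    - {"tx":0,"ty":0,"tz":-0.5,"ax":0,"ay":0,"az":0,"jaw":0}
    - {"tx":0,"ty":0,"tz":-0.5,"ax":0,"ay":0,"az":0,"jaw":0}
    - {"tx":0,"ty":0,"tz":0,"ax":0,"ay":0,"az":0,"jaw":0}
    - {"tx":0,"ty":0,"tz":0,"ax":0,"ay":0,"az":0,"jaw":0}

```text
time: 8.43
eef_pos: [0.5341, -0.0262, 0.1832]
tcp_rot: [-0.0, 1.0, -0.006, -0.0]
contact_force: [-0.2, -0.6, -3.7]
finger_gap: 0.0193
gripper_force: 60.6
```

```bash
python3 -c "
from h import *
rimfit()"
```

```text
obs [(0, np.int64(298), np.int64(345)), (20, np.int64(251), np.int64(392)), (40, np.int64(230), np.int64(413)), (60, np.int64(217), np.int64(427)), (80, np.int64(209), np.int64(434)), (100, np.int64(207), np.int64(436)), (120, np.int64(209), np.int64(434)), (140, np.int64(216), np.int64(428)), (160, np.int64(229), np.int64(415)), (180, np.int64(248), np.int64(395))]
0 [161. 482. 214.]
5 [172. 470. 211.]
10 [182. 460. 208.]
15 [190. 452. 206.]
20 [198. 445. 205.]
25 [204. 438. 204.]
[ 0.53407571 -0.02622703  0.18312823] [ 0.37733326 -0.08518669 -3.95401192] [ 0.00679887  0.13223598 -0.05598085]
```

>>> move_arm:
  plan:
    - {"tx":-0.1,"ty":0.7,"tz":0,"ax":0,"ay":0,"az":0,"jaw":0}
    - {"tx":-0.3,"ty":1.5,"tz":0,"ax":0,"ay":0,"az":0,"jaw":0}
    - {"tx":-0.5,"ty":2.4,"tz":0,"ax":0,"ay":0,"az":0,"jaw":0}
    - {"tx":-0.5,"ty":2.8,"tz":0,"ax":0,"ay":0,"az":0,"jaw":0}
    - {"tx":-0.5,"ty":2.8,"tz":0,"ax":0,"ay":0,"az":0,"jaw":0}
    - {"tx":-0.5,"ty":2.8,"tz":0,"ax":0,"ay":0,"az":0,"jaw":0}
    - {"tx":-0.5,"ty":2.8,"tz":0,"ax":0,"ay":0,"az":0,"jaw":0}
    - {"tx":-0.5,"ty":2.8,"tz":0,"ax":0,"ay":0,"az":0,"jaw":0}
    - {"tx":-0.5,"ty":2.8,"tz":0,"ax":0,"ay":0,"az":0,"jaw":0}
    - {"tx":-0.5,"ty":2.8,"tz":0,"ax":0,"ay":0,"az":0,"jaw":0}
    - {"tx":-0.4,"ty":2.5,"tz":0,"ax":0,"ay":0,"az":0,"jaw":0}
    - {"tx":-0.3,"ty":1.8,"tz":0,"ax":0,"ay":0,"az":0,"jaw":0}
    - {"tx":-0.2,"ty":1.0,"tz":0,"ax":0,"ay":0,"az":0,"jaw":0}
    - {"tx":0,"ty":0.5,"tz":0,"ax":0,"ay":0,"az":0,"jaw":0}
    - {"tx":0,"ty":0,"tz":0,"ax":0,"ay":0,"az":0,"jaw":0}

```text
time: 10.4
eef_pos: [0.4779, -0.3253, 0.1832]
tcp_rot: [-0.0, 1.0, -0.006, -0.0]
contact_force: [-0.4, 0.9, -2.8]
finger_gap: 0.0197
gripper_force: 60.5
```

```bash
python3 -c "
from h import *
im=rimfit();cv2.imwrite('pics/w3.png',im)"
```

```text
obs [(0, np.int64(301), np.int64(342)), (20, np.int64(252), np.int64(391)), (40, np.int64(230), np.int64(413)), (60, np.int64(217), np.int64(425)), (80, np.int64(210), np.int64(433)), (100, np.int64(208), np.int64(436)), (120, np.int64(210), np.int64(434)), (140, np.int64(216), np.int64(428)), (160, np.int64(229), np.int64(416)), (180, np.int64(247), np.int64(396))]
0 [161. 482. 214.]
5 [173. 470. 211.]
10 [182. 461. 208.]
15 [191. 452. 206.]
20 [198. 445. 205.]
25 [204. 438. 204.]
[ 0.47802815 -0.32492857  0.18326039] [-0.18225577 -0.0347407  -3.75257677] [ 0.03468054  0.11609976 -0.0263027 ]
```

View pics/w3.png

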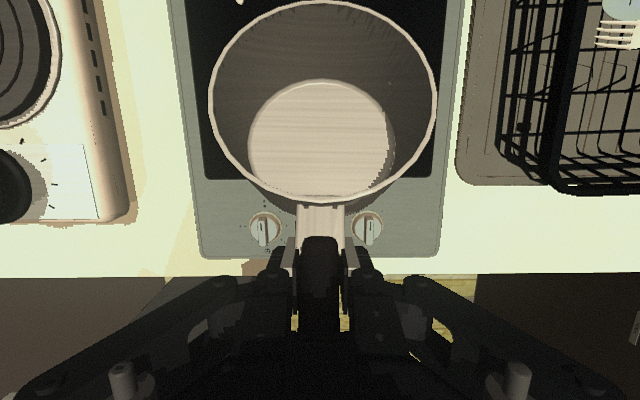

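>>> move_arm:
  plan:
    - {"tx":0,"ty":0,"tz":1,"ax":0,"ay":0,"az":0,"jaw":0}
    - {"tx":0,"ty":0,"tz":2,"ax":0,"ay":0,"az":0,"jaw":0}
    - {"tx":0,"ty":0,"tz":2,"ax":0,"ay":0,"az":0,"jaw":0}
    - {"tx":0,"ty":0,"tz":1,"ax":0,"ay":0,"az":0,"jaw":0}
    - {"tx":0,"ty":0,"tz":0.8,"ax":0,"ay":0,"az":0,"jaw":0}
    - {"tx":0,"ty":0,"tz":0.7,"ax":0,"ay":0,"az":0,"jaw":0}
    - {"tx":0,"ty":0,"tz":0.6,"ax":0,"ay":0,"az":0,"jaw":0}
    - {"tx":0,"ty":0,"tz":0.6,"ax":0,"ay":0,"az":0,"jaw":0}
    - {"tx":0,"ty":0,"tz":0.6,"ax":0,"ay":0,"az":0,"jaw":0}
    - {"tx":0,"ty":0,"tz":0.6,"ax":0,"ay":0,"az":0,"jaw":0}
    - {"tx":0,"ty":0,"tz":0.6,"ax":0,"ay":0,"az":0,"jaw":0}
    - {"tx":0,"ty":0,"tz":0.6,"ax":0,"ay":0,"az":0,"jaw":0}
    - {"tx":0,"ty":0,"tz":0.6,"ax":0,"ay":0,"az":0,"jaw":0}
    - {"tx":0,"ty":0,"tz":0.6,"ax":0,"ay":0,"az":0,"jaw":0}
    - {"tx":0,"ty":0,"tz":0,"ax":0,"ay":0,"az":0,"jaw":0}

```text
time: 12.38
eef_pos: [0.4777, -0.3255, 0.0598]
tcp_rot: [-0.0, 1.0, -0.006, -0.0]
contact_force: [1.3, -0.2, -1.4]
finger_gap: 0.0194
gripper_force: 58.8
```

```bash
python3 -c "
from h import *
im=rimfit()"
```

```text
obs [(0, np.int64(190), np.int64(455)), (20, np.int64(184), np.int64(461)), (40, np.int64(180), np.int64(465)), (60, np.int64(179), np.int64(465)), (80, np.int64(181), np.int64(464)), (100, np.int64(184), np.int64(460)), (120, np.int64(192), np.int64(453)), (140, np.int64(202), np.int64(443)), (160, np.int64(216), np.int64(430)), (180, np.int64(235), np.int64(408))]
0 [161. 481. 214.]
5 [172. 470. 211.]
10 [182. 460. 208.]
15 [190. 452. 206.]
20 [198. 445. 205.]
25 [204. 438. 204.]
[ 0.47795704 -0.32559738  0.06036313] [ 0.5926079   0.34312157 -3.25836791] [-0.04254642 -0.07813895 -0.05113649]
```

>>> move_arm:
  plan:
    - {"tx":0,"ty":0,"tz":0.5,"ax":0,"ay":0,"az":0,"jaw":0}
    - {"tx":0,"ty":0,"tz":0.4,"ax":0,"ay":0,"az":0,"jaw":0}
    - {"tx":0,"ty":0,"tz":0.4,"ax":0,"ay":0,"az":0,"jaw":0}
    - {"tx":0,"ty":0,"tz":0.2,"ax":0,"ay":0,"az":0,"jaw":0}
    - {"tx":0,"ty":0,"tz":0,"ax":0,"ay":0,"az":0,"jaw":0}

```text
time: 13.1
eef_pos: [0.4777, -0.3256, 0.0452]
tcp_rot: [-0.0, 1.0, -0.006, -0.0]
contact_force: [-0.5, -0.3, -2.5]
finger_gap: 0.0195
gripper_force: 58.8
```

```bash
python3 -c "
from h import *
im=rimfit()"
```

```text
obs [(0, np.int64(171), np.int64(475)), (20, np.int64(168), np.int64(478)), (40, np.int64(167), np.int64(479)), (60, np.int64(167), np.int64(478)), (80, np.int64(170), np.int64(475)), (100, np.int64(175), np.int64(470)), (120, np.int64(183), np.int64(462)), (140, np.int64(194), np.int64(452)), (160, np.int64(209), np.int64(436)), (180, np.int64(229), np.int64(417))]
0 [161. 481. 214.]
5 [172. 470. 211.]
10 [182. 460. 208.]
15 [190. 452. 206.]
20 [198. 444. 205.]
25 [204. 438. 204.]
[ 0.47783688 -0.32557884  0.04534796] [-0.7091779   0.38381183 -1.65319495] [0.06767165 0.09784503 0.00963257]
```

>>> move_arm:
  plan:
    - {"tx":0,"ty":0,"tz":0.15,"ax":0,"ay":0,"az":0,"jaw":0}
    - {"tx":0,"ty":0,"tz":0.1,"ax":0,"ay":0,"az":0,"jaw":0}
    - {"tx":0,"ty":0,"tz":0,"ax":0,"ay":0,"az":0,"jaw":0.5}
    - {"tx":0,"ty":0,"tz":0,"ax":0,"ay":0,"az":0,"jaw":0.7}
    - {"tx":0,"ty":0,"tz":0,"ax":0,"ay":0,"az":0,"jaw":0.7}
    - {"tx":0,"ty":0,"tz":0,"ax":0,"ay":0,"az":0,"jaw":0.7}
    - {"tx":0,"ty":0,"tz":-1,"ax":0,"ay":0,"az":0,"jaw":0.7}
    - {"tx":0,"ty":0,"tz":-3,"ax":0,"ay":0,"az":0,"jaw":0.7}
    - {"tx":0,"ty":0,"tz":-4,"ax":0,"ay":0,"az":0,"jaw":0.7}
    - {"tx":0,"ty":0,"tz":-5,"ax":0,"ay":0,"az":0,"jaw":1}
    - {"tx":0,"ty":0,"tz":-5,"ax":0,"ay":0,"az":-0.7,"jaw":1}
    - {"tx":0,"ty":0,"tz":-3,"ax":0,"ay":0,"az":0,"jaw":1}
    - {"tx":0,"ty":0,"tz":0,"ax":0,"ay":0,"az":0,"jaw":1}

```text
time: 14.82
eef_pos: [0.4782, -0.326, 0.2554]
tcp_rot: [0.001, 1.0, 0.0, 0.002]
contact_force: [-0.6, -0.5, -0.7]
finger_gap: 0.0854
gripper_force: 0.0
```

```bash
python3 - <<'E'
from h import *
im=bot.grab_frame("wrist");cv2.imwrite("pics/w4.png",im)
r=bot.silhouettes("wrist","milk_pan");m=r[0]["pixels"].astype(np.uint8);k=np.argwhere(m);print(k.min(0),k.max(0),[(np.where(m[v])[0].min(),np.where(m[v])[0].max()) for v in(60,90,120,150)])
for a in np.radians([0,90,180,270]):print(np.round(proj("wrist",[.566+.058*np.cos(a),-.3255+.058*np.sin(a),.071])),np.round(proj("wrist",[.566+.050*np.cos(a),-.3255+.050*np.sin(a),.005])))
print(bot.search_frame("wrist","milk_pan")[:1])
p,r,s=pose();print(p,np.round(r,3).tolist())
E
```

```text
[ 45 267] [256 374] [(np.int64(285), np.int64(357)), (np.int64(268), np.int64(373)), (np.int64(270), np.int64(372)), (np.int64(294), np.int64(350))]
[320.  41.] [320.  62.]
[266. 101.] [281. 105.]
[320. 156.] [320. 145.]
[375. 101.] [359. 105.]
[{'position': [0.5608, -0.3276, 0.0085], 'score': 0.85}]
[ 0.47744573 -0.32538272  0.25228635] [[1.0, 0.001, -0.001], [0.001, -1.0, 0.001], [-0.001, -0.001, -1.0]]
```

View pics/w4.png

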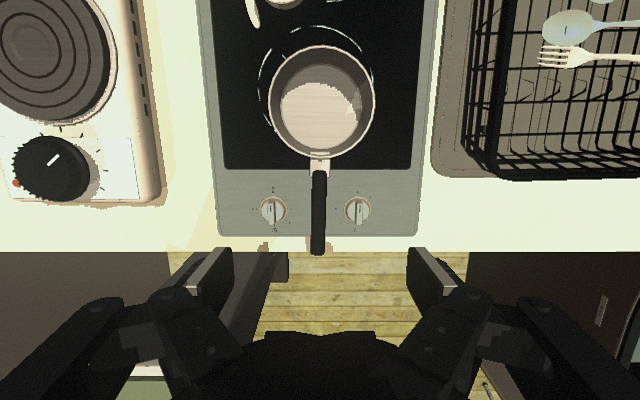

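>>> move_arm:
  plan:
    - {"tx":0,"ty":-2.5,"tz":0,"ax":0,"ay":0,"az":0,"jaw":0.6}
    - {"tx":-0.4,"ty":-4.5,"tz":0,"ax":0,"ay":0,"az":0,"jaw":0.6}
    - {"tx":-0.4,"ty":-4.5,"tz":0,"ax":0,"ay":0,"az":0,"jaw":0.6}
    - {"tx":-0.4,"ty":-4.5,"tz":0,"ax":0,"ay":0,"az":0,"jaw":0.6}
    - {"tx":-0.4,"ty":-4.5,"tz":0,"ax":0,"ay":0,"az":0,"jaw":0.6}
    - {"tx":-0.4,"ty":-4.5,"tz":0,"ax":0,"ay":0,"az":0,"jaw":0.6}
    - {"tx":-0.4,"ty":-4.5,"tz":0,"ax":0,"ay":0,"az":0,"jaw":0.6}
    - {"tx":-0.4,"ty":-4.5,"tz":0,"ax":0,"ay":0,"az":0,"jaw":0.6}
    - {"tx":-0.4,"ty":-4.5,"tz":0,"ax":0,"ay":0,"az":0,"jaw":0.6}
    - {"tx":-0.4,"ty":-4.5,"tz":0,"ax":0,"ay":0,"az":0,"jaw":0.6}
    - {"tx":-0.4,"ty":-3.5,"tz":0,"ax":0,"ay":0,"az":0,"jaw":0.6}
    - {"tx":0,"ty":-2,"tz":0,"ax":0,"ay":0,"az":0,"jaw":0.6}
    - {"tx":0,"ty":0,"tz":0,"ax":0,"ay":0,"az":0,"jaw":0.6}

```text
time: 16.6
eef_pos: [0.4368, 0.1603, 0.2521]
tcp_rot: [0.0, 1.0, 0.001, -0.001]
contact_force: [-0.4, -1.6, 1.1]
finger_gap: 0.0508
gripper_force: 0.0
```

```bash
python3 - <<'E'
from h import *
im=bot.grab_frame("wrist");cv2.imwrite("pics/w5.png",im)
p,r,s=pose();print(p,np.round(r,3).tolist())
for n in("puller","puller_grip","knob","drying_mat"):print(n,[(np.round(d["position"],3).tolist(),round(d["score"],2)) for d in bot.search_frame("wrist",n)[:2]])
E
```

```text
[0.43705498 0.15913277 0.2522947 ] [[1.0, 0.001, -0.001], [0.001, -1.0, -0.001], [-0.001, 0.001, -1.0]]
puller [([0.438, 0.223, 0.049], 0.61), ([0.56, -0.003, 0.052], 0.45)]
puller_grip [([0.436, 0.223, 0.053], 0.92)]
knob [([0.495, -0.019, 0.088], 0.79), ([0.438, 0.223, 0.051], 0.55)]
drying_mat [([0.593, 0.235, 0.002], 0.84)]
```

View pics/w5.png

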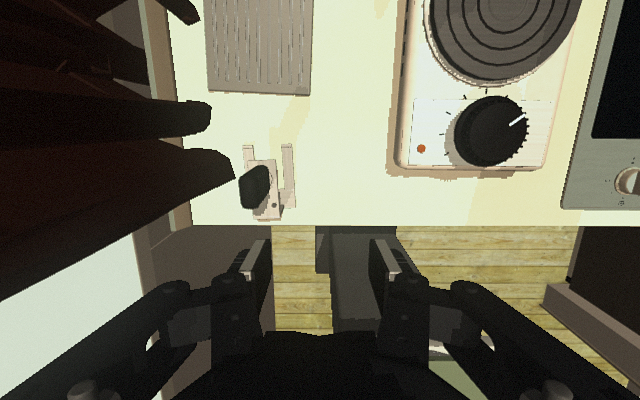

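```bash
python3 - <<'E'
from h import *
im=cv2.imread("pics/w5.png");g=im.sum(2)//3
print(bot.state()["time"],list(range(236,302,2)))
for v in(140,144,147,150,155,160,170,180,190,200,206,210,215,220):print(v,g[v,236:302:2])
for n,u,z in(("tipLo",(243,146),.005),("tipLi",(254,146),.005),("tipRi",(281,145),.005),("tipRo",(293,145),.005),("Ri low",(283,195),.004),("Ro low",(297,205),.004),("knob L",(454,131),.071),("knob R",(528,131),.071),("knob skirt bottom",(490,166),.071),("knob top",(491,95),.071),("hp FL",(394,170),.05),("hp FR",(545,170),.05)):print(n,np.round(ray("wrist",u,z),4))
for q in([.4385,.2265,.128],):
  for d in((-17,-9),(-17,9),(17,9),(17,-9)):print(np.round(proj("wrist",[q[0]+d[0]/1e3,q[1]+d[1]/1e3,.128])))
E
```

```text
16.85 [236, 238, 240, 242, 244, 246, 248, 250, 252, 254, 256, 258, 260, 262, 264, 266, 268, 270, 272, 274, 276, 278, 280, 282, 284, 286, 288, 290, 292, 294, 296, 298, 300]
140 [224 224 224 224 225 222 225 224 225 225 224 226 225 227 225 225 224 216
 215 214 218 215 215 214 215 217 215 215 215 216 216 224 227]
144 [224 225 226 221 213 212 215 212 209 218 226 224 223 225 227 225 225 217
 217 213 216 216 218 191 185 192 197 207 208 215 225 225 224]
147 [225 226 226 203 195 193 191 204 151 224 224 224 225 224 224 224 226 220
 217 218 214 217 221 160 153 151 126 133 176 218 224 225 226]
150 [224 224 226 195 203 212 210 205 203 220 226 223 227 225 225 227 225 216
 215 214 216 217 220 182 187 193 186 189 167 219 224 226 224]
155 [224 225 224 229 207 204 209 205 217 205 225 225 225 227 225 224 225 217
 217 217 217 217 217 176 183 193 186 186 141 220 226 225 225]
160 [224 225 227 225 208 203 164 153 157 152 146 161 132 154 174 178 185 186
 184 186 214 216 216 169 181 195 185 183 170 222 223 226 225]
170 [224 225 225 224 227 209 181  43  35  44  37  40  45  40  44  36  85 192
 182 185  96 213 
[... 744 characters left out ...]
[225 223 221 225 224 224 224 227 192 212 139 146 143 204 205 203 198 207
 211 208 210 212  87 224 223 223 223 223 222 227 224 223 223]
220 [224 223 223 227 226 225 223 226 225 229 231 160 159 156 153 154 155 172
 169 175 176 177 169 224 224 223 222 224 221 224 223 223 223]
tipLo [0.4742 0.2605 0.005 ]
tipLi [0.4742 0.2459 0.005 ]
tipRi [0.4755 0.2101 0.005 ]
tipRo [0.4755 0.1941 0.005 ]
Ri low [0.4069 0.2099 0.004 ]
Ro low [0.3924 0.1907 0.004 ]
knob L [0.4952 0.0125 0.071 ]
knob R [ 0.4952 -0.0682  0.071 ]
knob skirt bottom [ 0.457  -0.0328  0.071 ]
knob top [ 0.5321 -0.0221  0.071 ]
hp FL [0.4492 0.0695 0.05  ]
hp FR [ 0.449  -0.1121  0.05  ]
[259. 211.]
[240. 211.]
[238. 177.]
[257. 177.]
```

>>> move_arm:
  plan:
    - {"tx":-0.7,"ty":0,"tz":2.0,"ax":0,"ay":0,"az":0,"jaw":0.5}
    - {"tx":-0.7,"ty":0,"tz":2.8,"ax":0,"ay":0,"az":-1.5,"jaw":0.5}
    - {"tx":-0.7,"ty":0,"tz":2.8,"ax":0,"ay":0,"az":0,"jaw":0.5}
    - {"tx":-0.7,"ty":0,"tz":2.8,"ax":0,"ay":0,"az":0,"jaw":0.5}
    - {"tx":0,"ty":0,"tz":0,"ax":0,"ay":10,"az":0,"jaw":0.5}
    - {"tx":0,"ty":0,"tz":0,"ax":0,"ay":10,"az":0,"jaw":0.5}
    - {"tx":0,"ty":0,"tz":0,"ax":0,"ay":10,"az":0,"jaw":0.5}
    - {"tx":0,"ty":-2.2,"tz":0,"ax":0,"ay":0,"az":0,"jaw":0.5}
    - {"tx":0,"ty":-2.3,"tz":0,"ax":0,"ay":0,"az":0,"jaw":0.5}
    - {"tx":0,"ty":-2.3,"tz":0,"ax":0,"ay":0,"az":0,"jaw":0.5}
    - {"tx":0,"ty":0,"tz":0,"ax":0,"ay":0,"az":0,"jaw":0.5}
    - {"tx":0,"ty":0,"tz":0,"ax":0,"ay":0,"az":0,"jaw":0.5}

```text
time: 18.35
eef_pos: [0.4335, 0.248, 0.1972]
tcp_rot: [0.016, 0.98, 0.01, 0.197]
contact_force: [0.1, -0.0, -0.6]
finger_gap: 0.0427
gripper_force: 0.0
```

```bash
python3 - <<'E'
from h import *
p,r,s=pose();print(p,np.round(r,3).tolist(),s["contact_force"],s["q"])
g=np.array([.434,.2267,.102]);t=g+r@[0,0,.019];d=r.T@(t-p);print("tool move cm",d*100)
im=bot.grab_frame("wrist")
m=bot.silhouettes("wrist","puller_grip")
if m:
    m=m[0]["pixels"];k=np.argwhere(m);print(k.min(0),k.max(0))
    for v in range(k.min(0)[0],k.max(0)[0],10):print(v,np.where(m[v])[0][[0,-1]])
gr=im.sum(2)//3
for dx in(-17,17):
  for dy in(-9,9):
    print(dx,dy,np.round(proj("wrist",[.4385+dx/1e3,.2268+dy/1e3,.128])))
print([list(np.round(proj("wrist",[.4385+.037,.2268+y,.005]))) for y in(-.019,.019)])
cv2.imwrite("pics/w6.png",im)
E
```

```text
[0.43354531 0.24795896 0.19718142] [[0.922, 0.012, 0.386], [0.025, -0.999, -0.027], [0.386, 0.035, -0.922]] [ 0.05083938 -0.02289372 -0.5951211 ] [-1.08201107  0.65375729  0.55849373  2.15169594 -0.52261984  0.12707108
 -1.71380343]
tool move cm [-3.68207144  1.79487605 10.75083565]
[210 302] [292 358]
210 [345 354]
220 [302 355]
230 [302 356]
240 [303 356]
250 [302 357]
260 [302 357]
270 [303 357]
280 [303 358]
290 [318 350]
-17 -9 [356. 264.]
-17 9 [333. 264.]
17 -9 [356. 220.]
17 9 [333. 220.]
[[np.float64(348.0), np.float64(211.0)], [np.float64(317.0), np.float64(210.0)]]
```

>>> move_arm:
  plan:
    - {"tx":-0.6,"ty":1.0,"tz":0,"ax":0,"ay":-2,"az":0,"jaw":0.5}
    - {"tx":-0.6,"ty":1.1,"tz":0,"ax":0,"ay":-3,"az":0,"jaw":0.5}
    - {"tx":0,"ty":0,"tz":0,"ax":0,"ay":0,"az":0,"jaw":0.5}

```text
time: 18.82
eef_pos: [0.423, 0.2262, 0.1937]
tcp_rot: [0.016, 0.988, 0.008, 0.154]
contact_force: [0.8, 0.3, -0.7]
finger_gap: 0.0427
gripper_force: 0.0
```

```bash
cat >> h.py <<'E'
def st(g=None):
    p,r,s=pose();print(s["time"],"p",np.round(p,4),"R",np.round(r,3).tolist(),"F",np.round(s["contact_force"],1),"q",np.round(s["q"],2),s["finger_gap"])
    if g is not None:
        d=r.T@(np.array(g)+r@[0,0,.019]-p);print("tool move cm",np.round(d*100,2))
E
python3 -c "
from h import *
st([.431,.2267,.102])"
```

```text
18.825 p [0.423  0.2262 0.1937] R [[0.953, 0.011, 0.304], [0.021, -0.999, -0.029], [0.304, 0.034, -0.952]] F [ 0.8  0.3 -0.7] q [-1.    0.63  0.52  2.15 -0.5   0.21 -1.68] 0.04274632324425049
tool move cm [-2.02 -0.35 10.88]
```

>>> move_arm:
  plan:
    - {"tx":-1.0,"ty":0,"tz":0.5,"ax":2,"ay":0,"az":0,"jaw":0.5}
    - {"tx":-1.0,"ty":0,"tz":2,"ax":0,"ay":0,"az":0,"jaw":0.5}
    - {"tx":0,"ty":0,"tz":2,"ax":0,"ay":0,"az":0,"jaw":0.5}
    - {"tx":0,"ty":0,"tz":0,"ax":0,"ay":0,"az":0,"jaw":0.5}

```text
time: 19.32
eef_pos: [0.4187, 0.2282, 0.1464]
tcp_rot: [0.0, 0.988, 0.012, 0.152]
contact_force: [-0.2, 0.3, -0.3]
finger_gap: 0.0427
gripper_force: 0.0
```

```bash
python3 -c "
from h import *
st([.431,.2267,.102])
im=bot.grab_frame('wrist');cv2.imwrite('pics/w7.png',im)"
```

```text
19.325 p [0.4187 0.2282 0.1464] R [[0.954, 0.023, 0.3], [0.023, -1.0, 0.003], [0.3, 0.004, -0.954]] F [-0.2  0.3 -0.3] q [-0.85  0.69  0.29  2.22 -0.57  0.   -1.63] 0.0426805533531904
tool move cm [-0.16  0.16  6.5 ]
```

View pics/w7.png

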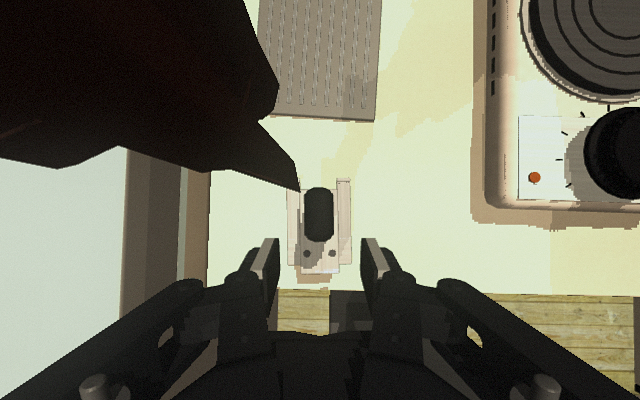

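```bash
python3 - <<'E'
from h import *
p,r,s=pose();m=bot.camera_model("wrist");T=np.array(m["world_from_camera"]);K=np.array(m["camera_matrix"])
C=r.T@T[:3,:3];o=r.T@(T[:3,3]-p)
def L(p,r,u):
    d=r@C@np.linalg.solve(K,[u[0],u[1],1]);return p+r@o,d/np.linalg.norm(d)
def tri(*ls):
    A=np.zeros((3,3));b=np.zeros(3)
    for q,d in ls:
        M=np.eye(3)-np.outer(d,d);A+=M;b+=M@q
    x=np.linalg.solve(A,b);return np.round(x,4),[round(np.linalg.norm((np.eye(3)-np.outer(d,d))@(x-q))*1e3,1) for q,d in ls]
D=np.diag([1.,-1,-1])
w1=(np.array([.5188,-.031,.2313]),D);w5=(np.array([.437,.1595,.2522]),D);w7=(p,r)
print(tri(L(*w1,(40,258)),L(*w5,(234,170)),L(*w7,(298,190))))
print(tri(L(*w5,(234,178)),L(*w7,(298,190))))
print(tri(L(*w5,(212,105)),L(*w7,(279,88))),tri(L(*w5,(208,128)),L(*w7,(262,120))))
# grip from w7, top face ellipse centre ~ (319,200)?
for dx in(-17,17):
  for dy in(-9,9):
    print(np.round(proj("wrist",[.4385+dx/1e3,.2268+dy/1e3,.128])),np.round(proj("wrist",[.4385+dx/1e3,.2268+dy/1e3,.05])))
g=cv2.imread("pics/w7.png").sum(2)//3
for v in(195,215,235):print(v,g[v,280:360:2])
print([list(np.round(proj("wrist",[.4385+.037,.2268+y,.005]),1)) for y in(-.019,.019)])
E
```

```text
(array([0.4569, 0.2443, 0.1129]), [np.float64(0.9), np.float64(2.1), np.float64(2.3)])
(array([0.4534, 0.2425, 0.122 ]), [np.float64(0.9), np.float64(0.9)])
(array([0.5192, 0.257 , 0.1205]), [np.float64(0.2), np.float64(0.2)]) (array([0.4998, 0.2672, 0.1128]), [np.float64(1.9), np.float64(1.9)])
[338. 244.] [332. 234.]
[308. 243.] [311. 234.]
[339. 188.] [333. 195.]
[310. 187.] [312. 195.]
195 [221 220 217 141 208 204 207 209 207 216 195 212  60  37  38  39  46  41
  51  42  48  51  48  44  44  39  31 195 191 194 192 201 192 195 196 169
 212 218 219 218]
215 [220 220 218 219 206 203 210 210 213 130 176 146  55  38  39  39  41  45
  38  48  47  49  48  44  40  39  30 191 211 155 188 194 193 193 192 162
 214 217 219 220]
235 [217 219 221 222 207 202 208 207 215 128 111 127  91  42  39  44  40  40
  42  37  37  43  38  40  38  36 106 209 209 155 190 184 188 188 184 175
 216 220 217 216]
[[np.float64(340.7), np.float64(178.9)], [np.float64(304.0), np.float64(178.1)]]
```

>>> move_arm:
  plan:
    - {"tx":0,"ty":0,"tz":0,"ax":0,"ay":-9,"az":0,"jaw":0.5}
    - {"tx":0.05,"ty":-0.1,"tz":1.2,"ax":0,"ay":0,"az":0,"jaw":0.5}
    - {"tx":0.05,"ty":-0.1,"tz":1.2,"ax":0,"ay":0,"az":0,"jaw":0.5}
    - {"tx":0,"ty":0,"tz":1.2,"ax":0,"ay":0,"az":0,"jaw":0.5}
    - {"tx":0,"ty":0,"tz":1.1,"ax":0,"ay":0,"az":0,"jaw":0.5}
    - {"tx":0,"ty":0,"tz":0,"ax":0,"ay":0,"az":0,"jaw":0.5}

```text
time: 20.12
eef_pos: [0.4273, 0.2306, 0.0993]
tcp_rot: [0.001, 0.996, 0.011, 0.083]
contact_force: [-0.3, 0.2, -0.3]
finger_gap: 0.0428
gripper_force: 0.0
```

```bash
python3 -c "
from h import *
st([.424,.230,.12])"
```

```text
20.125 p [0.4273 0.2306 0.0993] R [[0.986, 0.023, 0.166], [0.023, -1.0, -0.0], [0.166, 0.004, -0.986]] F [-0.3  0.2 -0.3] q [-0.75  0.8   0.24  2.11 -0.58  0.14 -1.57] 0.042816284388018246
tool move cm [ 0.01  0.06 -0.2 ]
```

>>> move_arm:
  plan:
    - {"tx":0,"ty":0,"tz":0.2,"ax":0,"ay":0,"az":0,"jaw":0}
    - {"tx":0,"ty":0,"tz":0,"ax":0,"ay":0,"az":0,"jaw":0}
    - {"tx":0,"ty":0,"tz":0,"ax":0,"ay":0,"az":0,"jaw":0}
    - {"tx":0,"ty":0,"tz":0,"ax":0,"ay":0,"az":0,"jaw":0}
    - {"tx":0.1,"ty":0,"tz":-0.5,"ax":0,"ay":0,"az":0,"jaw":0}
    - {"tx":0,"ty":0.5,"tz":0,"ax":0,"ay":0,"az":0,"jaw":0}
    - {"tx":0,"ty":1.2,"tz":0,"ax":0,"ay":0,"az":0,"jaw":0}
    - {"tx":0,"ty":1.8,"tz":0,"ax":0,"ay":0,"az":0,"jaw":0}
    - {"tx":0,"ty":2.0,"tz":0,"ax":0,"ay":0,"az":0,"jaw":0}
    - {"tx":0,"ty":2.0,"tz":0,"ax":0,"ay":0,"az":0,"jaw":0}
    - {"tx":0,"ty":1.2,"tz":0,"ax":0,"ay":0,"az":0,"jaw":0}
    - {"tx":0,"ty":0.5,"tz":0,"ax":0,"ay":0,"az":0,"jaw":0}
    - {"tx":0,"ty":0,"tz":0,"ax":0,"ay":0,"az":0,"jaw":0}

```text
time: 21.75
eef_pos: [0.4301, 0.139, 0.1035]
tcp_rot: [0.001, 0.996, 0.011, 0.083]
contact_force: [0.9, -0.2, -2.5]
finger_gap: 0.017
gripper_force: 61.5
```

```bash
python3 -c "
from h import *
st();im=bot.grab_frame('wrist');cv2.imwrite('pics/w8.png',im);im=bot.grab_frame('scene')
print(bot.search_frame('scene','puller')[:1],bot.search_frame('scene','puller_grip')[:1])"
```

```text
21.75 p [0.4301 0.139  0.1035] R [[0.986, 0.023, 0.166], [0.023, -1.0, 0.001], [0.166, 0.003, -0.986]] F [ 0.9 -0.2 -2.5] q [-0.49  0.75  0.1   2.23 -0.52  0.01 -1.45] 0.017012174789149886
[{'position': [0.4216, 0.1184, 0.0122], 'score': 0.58}] [{'position': [0.4231, 0.1169, 0.0131], 'score': 0.6}]
```

>>> move_arm:
  plan:
    - {"tx":0,"ty":0,"tz":0.3,"ax":0,"ay":0,"az":0,"jaw":0}
    - {"tx":0,"ty":0,"tz":0.15,"ax":0,"ay":0,"az":0,"jaw":0}
    - {"tx":0,"ty":0,"tz":0,"ax":0,"ay":0,"az":0,"jaw":0.5}
    - {"tx":0,"ty":0,"tz":0,"ax":0,"ay":0,"az":0,"jaw":0.5}
    - {"tx":0,"ty":0,"tz":0,"ax":0,"ay":0,"az":0,"jaw":0.5}
    - {"tx":0,"ty":0,"tz":-2,"ax":0,"ay":0,"az":0,"jaw":0.5}
    - {"tx":0,"ty":0,"tz":-3,"ax":0,"ay":0,"az":0,"jaw":0.5}
    - {"tx":0,"ty":0,"tz":-2,"ax":0,"ay":0,"az":0,"jaw":0.5}
    - {"tx":0.5,"ty":0,"tz":0,"ax":0,"ay":-9.5,"az":1.3,"jaw":0.5}
    - {"tx":1.5,"ty":0,"tz":0,"ax":0,"ay":0,"az":0,"jaw":0.5}
    - {"tx":0,"ty":0,"tz":0,"ax":0,"ay":0,"az":0,"jaw":0.5}

```text
time: 23.32
eef_pos: [0.4395, 0.1398, 0.1688]
tcp_rot: [0.0, 1.0, 0.002, 0.014]
contact_force: [-0.2, -0.9, 0.7]
finger_gap: 0.0425
gripper_force: 0.0
```

```bash
python3 - <<'E'
from h import *
st();im=bot.grab_frame('wrist');cv2.imwrite('pics/w9.png',im)
m=bot.silhouettes('wrist','puller');print(len(m))
if m:
    m=m[0]["pixels"];k=np.argwhere(m);print(k.min(0),k.max(0))
g=im.sum(2)//3
for v in range(140,290,8):
    row=g[v,250:390]; d=np.where(row<70)[0]+250; print(v,"dark",d[[0,-1]] if len(d) else None,"edges",[int(x)+250 for x in np.where(np.abs(np.diff(row.astype(int)))>25)[0]])
E
```

```text
23.325 p [0.4395 0.1398 0.1688] R [[1.0, 0.003, 0.028], [0.003, -1.0, -0.0], [0.028, 0.001, -1.0]] F [-0.2 -0.9  0.7] q [-0.6   0.67  0.38  2.   -0.46  0.52 -1.47] 0.04247626027509823
1
[154 289] [249 351]
140 dark None edges [384]
148 dark None edges [384]
156 dark None edges [288, 301, 302, 337, 338, 351, 383]
164 dark None edges [288, 301, 302, 337, 338, 350, 351, 383]
172 dark None edges [289, 303, 337, 338, 350, 351, 382]
180 dark None edges [289, 290, 301, 302, 303, 350, 351, 382]
188 dark [311 332] edges [289, 300, 301, 302, 303, 309, 310, 331, 332, 338, 339, 351, 383]
196 dark [309 333] edges [290, 300, 303, 307, 308, 333, 334, 338, 339, 351, 388]
204 dark [308 334] edges [290, 291, 300, 303, 304, 305, 307, 334, 338, 339, 351]
212 dark [308 334] edges [300, 307, 334, 335, 338, 351]
220 dark [308 334] edges [291, 292, 300, 307, 308, 334, 335, 338, 351]
228 dark [309 334] edges [291, 292, 298, 308, 334, 335, 339, 351]
236 dark [309 334] edges [300, 303, 308, 334, 338, 339]
244 dark [272 377] edges [260, 261, 271, 278, 279, 281, 302, 303, 304, 305, 323, 327, 331, 338, 339, 359, 360, 361, 367, 377]
252 dark [250 389] edges [257, 268, 279, 282, 315, 329, 359, 360, 370, 381]
260 dark [250 389] edges [253, 265, 279, 309, 359, 373, 385]
268 dark [250 389] edges [262, 279, 309, 376]
276 dark [250 389] edges [257, 262, 278, 279, 309, 310, 377, 381, 382]
284 dark [250 389] edges [277, 309]
```

```bash
python3 - <<'E'
from h import *
for n,u,z in(("gripL",(307.5,215),.128),("gripR",(334.8,215),.128),("gripfar",(321,184),.128),("gripnear",(321,242),.128),("slotL tip",(302,156),.005),("slotR tip",(337.8,156),.005),("outL tip",(288.5,156),.005),("outR tip",(351,156),.005),("tip",(320,153.5),.006),("outL low",(291.5,224),.004),("outR low",(351.3,224),.004)):print(n,np.round(ray("wrist",u,z),4)[:2])
E
```

```text
gripL [0.4471 0.1486]
gripR [0.4472 0.1304]
gripfar [0.4681 0.1397]
gripnear [0.428  0.1395]
slotL tip [0.4758 0.1591]
slotR tip [0.4759 0.1213]
outL tip [0.4757 0.1733]
outR tip [0.4759 0.1073]
tip [0.4785 0.1401]
outL low [0.4001 0.1717]
outR low [0.4003 0.1047]
```

>>> move_arm:
  plan:
    - {"tx":0.2,"ty":0,"tz":0,"ax":0,"ay":-1.6,"az":-1.4,"jaw":0.5}
    - {"tx":0,"ty":0,"tz":2,"ax":0,"ay":0,"az":0,"jaw":0.5}
    - {"tx":0,"ty":0,"tz":3,"ax":0,"ay":0,"az":0,"jaw":0.5}
    - {"tx":0,"ty":0,"tz":2.7,"ax":0,"ay":0,"az":0,"jaw":0.5}
    - {"tx":0,"ty":0,"tz":1,"ax":0,"ay":0,"az":0,"jaw":0.5}
    - {"tx":0,"ty":0,"tz":0,"ax":0,"ay":0,"az":0,"jaw":0}
    - {"tx":0,"ty":0,"tz":0,"ax":0,"ay":0,"az":0,"jaw":0}
    - {"tx":0,"ty":0,"tz":0,"ax":0,"ay":0,"az":0,"jaw":0}
    - {"tx":0,"ty":0,"tz":0,"ax":0,"ay":0,"az":0,"jaw":0}

```text
time: 24.55
eef_pos: [0.4413, 0.14, 0.0824]
tcp_rot: [0.0, 1.0, 0.014, 0.0]
contact_force: [-0.2, -0.9, 5.7]
finger_gap: 0.0175
gripper_force: 60.5
```

```bash
python3 -c "
from h import *
st()"
```

```text
24.55 p [0.4413 0.14   0.0824] R [[1.0, 0.028, 0.001], [0.028, -1.0, -0.0], [0.001, 0.001, -1.0]] F [-0.2 -0.9  5.7] q [-0.5   0.83  0.22  2.04 -0.54  0.32 -1.38] 0.017486246650179522
```

>>> move_arm:
  plan:
    - {"tx":0,"ty":0,"tz":-1,"ax":0,"ay":0,"az":0,"jaw":0}
    - {"tx":0,"ty":0,"tz":-2,"ax":0,"ay":0,"az":0,"jaw":0}
    - {"tx":0,"ty":0,"tz":-2.2,"ax":0,"ay":0,"az":1.3,"jaw":0}
    - {"tx":-1.0,"ty":0,"tz":-1,"ax":0,"ay":0,"az":1.3,"jaw":0}
    - {"tx":-1.0,"ty":1,"tz":0,"ax":0,"ay":0,"az":0,"jaw":0}
    - {"tx":-0.8,"ty":2,"tz":0,"ax":0,"ay":0,"az":0,"jaw":0}
    - {"tx":0,"ty":2.7,"tz":0,"ax":0,"ay":0,"az":0,"jaw":0}
    - {"tx":0,"ty":3,"tz":0,"ax":0,"ay":0,"az":0,"jaw":0}
    - {"tx":0,"ty":3,"tz":0,"ax":0,"ay":0,"az":0,"jaw":0}
    - {"tx":0,"ty":2.5,"tz":0,"ax":0,"ay":0,"az":0,"jaw":0}
    - {"tx":0,"ty":1.6,"tz":0,"ax":0,"ay":0,"az":0,"jaw":0}
    - {"tx":0,"ty":0.9,"tz":0,"ax":0,"ay":0,"az":0,"jaw":0}
    - {"tx":0,"ty":0,"tz":0,"ax":0,"ay":0,"az":0,"jaw":0}
    - {"tx":0,"ty":0,"tz":0,"ax":0,"ay":0,"az":0,"jaw":0}

```text
time: 26.3
eef_pos: [0.4101, -0.0261, 0.1441]
tcp_rot: [0.0, 1.0, -0.008, -0.0]
contact_force: [-0.6, -0.1, -2.4]
finger_gap: 0.0175
gripper_force: 59.2
```

```bash
python3 - <<'E'
from h import *
st();im=bot.grab_frame('wrist');cv2.imwrite('pics/w10.png',im)
E
```

```text
26.3 p [ 0.4101 -0.0261  0.1441] R [[1.0, -0.017, -0.0], [-0.017, -1.0, -0.0], [-0.0, 0.0, -1.0]] F [-0.6 -0.1 -2.4] q [-0.15  0.67  0.24  2.16 -0.43  0.35 -1.15] 0.017505182526975173
```

View pics/w10.png

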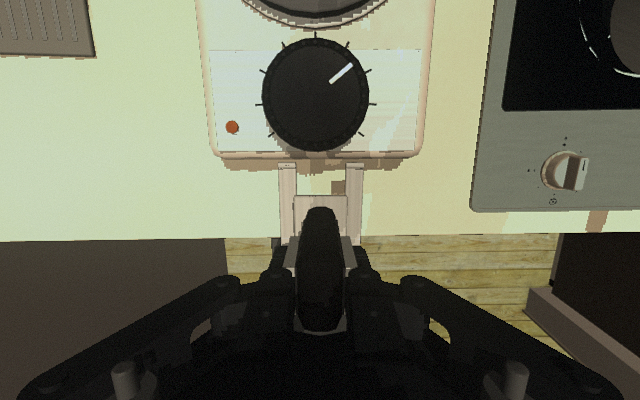

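```bash
python3 - <<'E'
from h import *
p,r,s=pose()
g=cv2.imread("pics/w10.png").sum(2)//3
def loc(u,z): return r.T@(ray("wrist",u,z)-p)*1000
zf=s["eef_pos"][2]-.0824
for v in(164,172,180,188):
    e=[int(x)+260 for x in np.where(np.abs(np.diff(g[v,260:380].astype(int)))>22)[0]];print(v,e)
m=(g<75).astype(np.uint8);m[170:]=0;m[:32]=0;m[:,:240]=0;m[:,400:]=0
m=cv2.morphologyEx(m,cv2.MORPH_OPEN,np.ones((7,7)))
n,l,stt,c=cv2.connectedComponentsWithStats(m);i=1+np.argmax(stt[1:,4]);print(stt[i],c[i])
k=cv2.findContours((l==i).astype(np.uint8),0,1)[0][0][:,0]
for z in(.068,.071,.075):
    P=np.array([loc(u+.5,z)[:2] for u in k],np.float32);cc,R_=cv2.minEnclosingCircle(P);print(z,"knob tool mm",cc,R_)
for n,u,z in(("Lo",(279,166),zf+.005),("Li",(297.5,166),zf+.005),("Ri",(346.5,166),zf+.005),("Ro",(363,166),zf+.005),("tip",(288,162),zf+.006)):print(n,np.round(loc(u,z),1))
for n,u in(("FL",(222,152)),("FR",(418,152)),("L40",(200,20)),("R40",(432,20))):print(n,np.round(loc(u,.05),1))
E
```

```text
164 [277, 294, 296, 309, 330, 336, 344, 345, 346, 363, 377]
172 [277, 294, 295, 296, 309, 322, 344, 345, 346, 362, 363]
180 [277, 294, 295, 296, 341, 342, 345, 363]
188 [277, 279, 295, 296, 330, 345, 362]
[ 262   38  107  114 9404] [314.51797108  94.99649085]
0.068 knob tool mm (84.10128021240234, -3.374197483062744) 38.59089660644531
0.071 knob tool mm (83.86873626708984, -3.3385744094848633) 38.061431884765625
0.075 knob tool mm (83.55870056152344, -3.291064739227295) 37.355464935302734
Lo [ 35.  -31.6  77.4]
Li [ 35.  -17.5  77.4]
Ri [35.  19.9 77.4]
Ro [35.  32.5 77.4]
tip [ 38.2 -24.5  76.4]
FL [ 44.  -79.6  94. ]
FR [43.9 79.1 94.1]
L40 [138.4 -86.9  94. ]
R40 [138.4  80.7  94.1]
```

>>> move_arm:
  plan:
    - {"tx":0,"ty":-0.34,"tz":0,"ax":0,"ay":0,"az":0,"jaw":0}
    - {"tx":0,"ty":0,"tz":0.5,"ax":0,"ay":0,"az":0,"jaw":0}
    - {"tx":0,"ty":0,"tz":0,"ax":0,"ay":0,"az":0,"jaw":0}
    - {"tx":1,"ty":0,"tz":0,"ax":0,"ay":0,"az":0,"jaw":0}
    - {"tx":1,"ty":0,"tz":0,"ax":0,"ay":0,"az":0,"jaw":0}
    - {"tx":1,"ty":0,"tz":0,"ax":0,"ay":0,"az":0,"jaw":0}
    - {"tx":0,"ty":0,"tz":0,"ax":0,"ay":0,"az":0,"jaw":0}

```text
time: 27.22
eef_pos: [0.4409, -0.0239, 0.139]
tcp_rot: [0.0, 1.0, -0.009, 0.0]
contact_force: [-1.4, -0.1, -2.1]
finger_gap: 0.0171
gripper_force: 59.4
```

```bash
python3 - <<'E'
from h import *
st();p,r,s=pose();im=bot.grab_frame('wrist');g=im.sum(2)//3
def loc(u,z): return r.T@(ray("wrist",u,z)-p)*1000
m=bot.silhouettes("wrist","knob")
if m:
    m=m[0]["pixels"];k=np.argwhere(m);print(k.min(0),k.max(0))
m=(g<75).astype(np.uint8);m[195:]=0;m[:40]=0;m[:,:225]=0;m[:,:]=m;m[:,410:]=0
m=cv2.morphologyEx(m,cv2.MORPH_OPEN,np.ones((7,7)))
n,l,stt,c=cv2.connectedComponentsWithStats(m);i=1+np.argmax(stt[1:,4]);print(stt[i])
k=cv2.findContours((l==i).astype(np.uint8),0,1)[0][0][:,0]
P=np.array([loc(u+.5,.071)[:2] for u in k],np.float32);print(cv2.minEnclosingCircle(P))
for v in(180,190,200):print(v,[int(x)+250 for x in np.where(np.abs(np.diff(g[v,250:390].astype(int)))>22)[0]])
E
```

```text
27.225 p [ 0.4409 -0.0239  0.139 ] R [[1.0, -0.017, 0.0], [-0.017, -1.0, -0.001], [0.0, 0.001, -1.0]] F [-1.4 -0.1 -2.1] q [-0.17  0.71  0.26  2.07 -0.42  0.42 -1.17] 0.017139766841033476
[ 86 266] [193 371]
[ 267   87  105  107 8772]
((52.038211822509766, -1.119667410850525), 38.14070510864258)
180 [277, 278, 279, 282, 283, 353, 354, 363]
190 [257, 259, 277, 278, 279, 293, 295, 296, 338, 344, 345, 361, 366, 380, 381]
200 [279, 292, 294, 346, 347, 361, 374]
```

>>> move_arm:
  plan:
    - {"tx":0.5,"ty":-0.1,"tz":0,"ax":0,"ay":0,"az":0,"jaw":0}
    - {"tx":0.8,"ty":0,"tz":0,"ax":0,"ay":0,"az":0,"jaw":0}
    - {"tx":0.8,"ty":0,"tz":0,"ax":0,"ay":0,"az":0,"jaw":0}
    - {"tx":0.8,"ty":0,"tz":0,"ax":0,"ay":0,"az":0,"jaw":0}
    - {"tx":0,"ty":0,"tz":0,"ax":0,"ay":0,"az":0,"jaw":0}

```text
time: 27.95
eef_pos: [0.4697, -0.0234, 0.139]
tcp_rot: [0.0, 1.0, -0.009, 0.0]
contact_force: [-0.4, -0.0, -0.6]
finger_gap: 0.0173
gripper_force: 59.4
```

```bash
python3 - <<'E'
from h import *
st();p,r,s=pose();im=bot.grab_frame('wrist');g=im.sum(2)//3;print(s["torque"])
for v in(100,120,130,140,150,160):print(v,[int(x)+240 for x in np.where(np.abs(np.diff(g[v,240:400].astype(int)))>40)[0]][:12])
def loc(u,z): return r.T@(ray("wrist",u,z)-p)*1000
m=bot.silhouettes("wrist","knob")[0]["pixels"].astype(np.uint8)
k=max(cv2.findContours(m,0,1)[0],key=len)[:,0];P=np.array([loc(u+.5,.071)[:2] for u in k],np.float32);print(cv2.minEnclosingCircle(P),P.min(0),P.max(0))
E
```

```text
27.95 p [ 0.4697 -0.0234  0.139 ] R [[1.0, -0.017, 0.0], [-0.017, -1.0, -0.001], [0.0, 0.001, -1.0]] F [-0.4 -0.  -0.6] q [-0.18  0.73  0.28  1.97 -0.41  0.49 -1.19] 0.017261383522702883
[ 0.04949309  0.03699347 -0.05900349]
100 [266, 268, 273, 363, 369, 375]
120 [318, 319, 320]
130 [288, 289, 291, 308, 309, 327, 329, 347, 348, 349, 351]
140 [288, 289, 351, 352]
150 [266, 268, 278, 279, 361, 370, 371, 372, 373]
160 [272, 273, 349, 350, 355, 356, 366, 367]
((23.623689651489258, 0.0865916758775711), 37.91074752807617) [ -7.0989   -37.695145] [60.902058 37.726868]
```

>>> move_arm:
  plan:
    - {"tx":0.7,"ty":0,"tz":0,"ax":0,"ay":0,"az":0,"jaw":0}
    - {"tx":0.7,"ty":0,"tz":0,"ax":0,"ay":0,"az":0,"jaw":0}
    - {"tx":0.6,"ty":0,"tz":0,"ax":0,"ay":0,"az":0,"jaw":0}
    - {"tx":0.3,"ty":0,"tz":0,"ax":0,"ay":0,"az":0,"jaw":0}
    - {"tx":0,"ty":0,"tz":0,"ax":0,"ay":0,"az":0,"jaw":0}

```text
time: 28.68
eef_pos: [0.4923, -0.0238, 0.139]
tcp_rot: [0.0, 1.0, -0.009, 0.0]
contact_force: [-0.2, 0.6, -1.3]
finger_gap: 0.0172
gripper_force: 59.4
```

```bash
python3 - <<'E'
from h import *
st();p,r,s=pose();im=bot.grab_frame('wrist')
def loc(u,z): return r.T@(ray("wrist",u,z)-p)*1000
m=bot.silhouettes("wrist","knob")[0]["pixels"].astype(np.uint8)
k=max(cv2.findContours(m,0,1)[0],key=len)[:,0];P=np.array([loc(u+.5,.071)[:2] for u in k],np.float32);print(P.min(0),P.max(0))
E
```

```text
28.675 p [ 0.4923 -0.0238  0.139 ] R [[1.0, -0.017, 0.0], [-0.017, -1.0, -0.001], [0.0, 0.001, -1.0]] F [-0.2  0.6 -1.3] q [-0.18  0.76  0.3   1.9  -0.4   0.55 -1.2 ] 0.017184663066505918
[-25.834366 -37.45625 ] [39.439426 37.62913 ]
```

>>> move_arm:
  plan:
    - {"tx":0,"ty":0,"tz":-0.3,"ax":0,"ay":0,"az":0,"jaw":0}
    - {"tx":0,"ty":0,"tz":-0.2,"ax":0,"ay":0,"az":0,"jaw":0}
    - {"tx":0,"ty":0,"tz":-0.15,"ax":0,"ay":0,"az":0,"jaw":0}
    - {"tx":0,"ty":0,"tz":-0.15,"ax":0,"ay":0,"az":0,"jaw":0}
    - {"tx":0,"ty":0,"tz":-0.15,"ax":0,"ay":0,"az":0,"jaw":0}
    - {"tx":0,"ty":0,"tz":-0.15,"ax":0,"ay":0,"az":0,"jaw":0}
    - {"tx":0,"ty":0,"tz":-0.15,"ax":0,"ay":0,"az":0,"jaw":0}
    - {"tx":0,"ty":0,"tz":-0.2,"ax":0,"ay":0,"az":0,"jaw":0}
    - {"tx":0,"ty":0,"tz":-0.3,"ax":0,"ay":0,"az":0,"jaw":0}
    - {"tx":0,"ty":0,"tz":-0.4,"ax":0,"ay":0,"az":0,"jaw":0}
    - {"tx":0,"ty":0,"tz":-0.5,"ax":0,"ay":0,"az":0,"jaw":0}
    - {"tx":0,"ty":0,"tz":-0.5,"ax":0,"ay":0,"az":0,"jaw":0}
    - {"tx":0,"ty":0,"tz":-0.4,"ax":0,"ay":0,"az":0,"jaw":0}
    - {"tx":0,"ty":0,"tz":0,"ax":0,"ay":0,"az":0,"jaw":0}
    - {"tx":0,"ty":0,"tz":0,"ax":0,"ay":0,"az":0,"jaw":0}

```text
time: 30.65
eef_pos: [0.4922, -0.0238, 0.1745]
tcp_rot: [0.0, 1.0, -0.009, -0.0]
contact_force: [0.2, -0.3, -3.3]
finger_gap: 0.0172
gripper_force: 60.1
```

```bash
python3 - <<'E'
from h import *
st();p,r,s=pose();print(s["torque"]);im=bot.grab_frame('wrist')
def loc(u,z): return r.T@(ray("wrist",u,z)-p)*1000
m=bot.silhouettes("wrist","knob")[0]["pixels"].astype(np.uint8)
k=max(cv2.findContours(m,0,1)[0],key=len)[:,0]
zs=p[2]-.0824+.004+.003
for z in(.071,zs):
    P=np.array([loc(u+.5,z)[:2] for u in k],np.float32);print(z,P.min(0),P.max(0))
print(bot.search_frame("wrist","knob")[:1])
E
```

```text
30.65 p [ 0.4922 -0.0238  0.1745] R [[1.0, -0.017, -0.0], [-0.017, -1.0, -0.001], [-0.0, 0.001, -1.0]] F [ 0.2 -0.3 -3.3] q [-0.21  0.7   0.34  1.86 -0.37  0.64 -1.23] 0.01723923080323011
[-0.0230289  -0.03194312 -0.01682707]
0.071 [-38.23236  -43.204426] [35.02663  43.050297]
0.09907921440241071 [-26.204716 -38.36001 ] [38.69363 38.05094]
[{'position': [0.5131, -0.0286, 0.1178], 'score': 0.62}]
```

>>> move_arm:
  plan:
    - {"tx":0,"ty":0,"tz":0,"ax":0,"ay":0,"az":-2,"jaw":0}
    - {"tx":0,"ty":0,"tz":0,"ax":0,"ay":0,"az":-4,"jaw":0}
    - {"tx":0,"ty":0,"tz":0,"ax":0,"ay":0,"az":-3.5,"jaw":0}
    - {"tx":0,"ty":0,"tz":0,"ax":0,"ay":0,"az":-1.5,"jaw":0}
    - {"tx":0.29,"ty":-0.43,"tz":0,"ax":0,"ay":0,"az":0,"jaw":0}
    - {"tx":0.59,"ty":-0.86,"tz":0,"ax":0,"ay":0,"az":0,"jaw":0}
    - {"tx":0.88,"ty":-1.29,"tz":0,"ax":0,"ay":0,"az":0,"jaw":0}
    - {"tx":1.18,"ty":-1.72,"tz":0,"ax":0,"ay":0,"az":0,"jaw":0}
    - {"tx":1.18,"ty":-1.72,"tz":0,"ax":0,"ay":0,"az":0,"jaw":0}
    - {"tx":1.18,"ty":-1.72,"tz":0,"ax":0,"ay":0,"az":0,"jaw":0}
    - {"tx":1.18,"ty":-1.72,"tz":0,"ax":0,"ay":0,"az":0,"jaw":0}
    - {"tx":1.18,"ty":-1.72,"tz":0,"ax":0,"ay":0,"az":0,"jaw":0}
    - {"tx":1.18,"ty":-1.72,"tz":0,"ax":0,"ay":0,"az":0,"jaw":0}
    - {"tx":1.18,"ty":-1.72,"tz":0,"ax":0,"ay":0,"az":0,"jaw":0}
    - {"tx":1.18,"ty":-1.72,"tz":0,"ax":0,"ay":0,"az":0,"jaw":0}
    - {"tx":1.18,"ty":-1.72,"tz":0,"ax":0,"ay":0,"az":0,"jaw":0}
    - {"tx":0.88,"ty":-1.29,"tz":0,"ax":0,"ay":0,"az":0,"jaw":0}
    - {"tx":0.59,"ty":-0.86,"tz":0,"ax":0,"ay":0,"az":0,"jaw":0}
    - {"tx":0.29,"ty":-0.43,"tz":0,"ax":0,"ay":0,"az":0,"jaw":0}
    - {"tx":0,"ty":0,"tz":0,"ax":0,"ay":0,"az":0,"jaw":0}

```text
time: 33.3
eef_pos: [0.5956, 0.204, 0.1744]
tcp_rot: [0.0, 0.996, 0.087, -0.0]
contact_force: [-0.2, -0.1, -2.4]
finger_gap: 0.017
gripper_force: 60.2
```

```bash
cat >> h.py <<'E'
def knob(z):
    p,r,s=pose();bot.grab_frame('wrist');L=bot.silhouettes("wrist","knob")
    if not L: print("no knob");return
    m=L[0]["pixels"].astype(np.uint8);k=max(cv2.findContours(m,0,1)[0],key=len)[:,0]
    P=np.array([r.T@(ray("wrist",u+.5,z)-p)*1000 for u in k],np.float32);print("knob tool",P.min(0)[:2],P.max(0)[:2])
    c,R_=cv2.minEnclosingCircle(np.array([ray("wrist",u+.5,z)[:2] for u in k],np.float32)*1000);print("world circ",c,R_)
E
python3 -c "
from h import *
st();knob(pose()[0][2]-.0754)"
```

```text
33.3 p [0.5956 0.204  0.1744] R [[0.985, 0.174, 0.0], [0.174, -0.985, -0.001], [-0.0, 0.001, -1.0]] F [-0.2 -0.1 -2.4] q [-0.54  0.89  0.37  1.35 -0.34  0.97 -1.5 ] 0.016974234064878017
knob tool [-26.279154 -37.418793] [38.693165 37.840023]
world circ (596.567138671875, 203.92218017578125) 38.41449737548828
```

>>> move_arm:
  plan:
    - {"tx":0,"ty":-0.1,"tz":0.5,"ax":0,"ay":0,"az":0,"jaw":0}
    - {"tx":0,"ty":-0.1,"tz":1.2,"ax":0,"ay":0,"az":0,"jaw":0}
    - {"tx":0,"ty":-0.1,"tz":1.6,"ax":0,"ay":0,"az":0,"jaw":0}
    - {"tx":0,"ty":0,"tz":1.6,"ax":0,"ay":0,"az":0,"jaw":0}
    - {"tx":0,"ty":0,"tz":1.0,"ax":0,"ay":0,"az":0,"jaw":0}
    - {"tx":0,"ty":0,"tz":0.7,"ax":0,"ay":0,"az":0,"jaw":0}
    - {"tx":0,"ty":0,"tz":0.4,"ax":0,"ay":0,"az":0,"jaw":0}
    - {"tx":0,"ty":0,"tz":0.3,"ax":0,"ay":0,"az":0,"jaw":0}
    - {"tx":0,"ty":0,"tz":0.3,"ax":0,"ay":0,"az":0,"jaw":0}
    - {"tx":0,"ty":0,"tz":0.3,"ax":0,"ay":0,"az":0,"jaw":0}
    - {"tx":0,"ty":0,"tz":0.3,"ax":0,"ay":0,"az":0,"jaw":0}
    - {"tx":0,"ty":0,"tz":0,"ax":0,"ay":0,"az":0,"jaw":0}
    - {"tx":0,"ty":0,"tz":0,"ax":0,"ay":0,"az":0,"jaw":0}

```text
time: 35.02
eef_pos: [0.5952, 0.2069, 0.0925]
tcp_rot: [0.0, 0.996, 0.087, 0.0]
contact_force: [-0.6, -0.3, -1.5]
finger_gap: 0.0174
gripper_force: 60.2
```

```bash
python3 -c "
from h import *
st();knob(.024)"
```

```text
35.025 p [0.5952 0.2069 0.0925] R [[0.985, 0.174, 0.0], [0.174, -0.985, -0.001], [0.0, 0.001, -1.0]] F [-0.6 -0.3 -1.5] q [-0.53  0.99  0.32  1.42 -0.38  0.8  -1.47] 0.01740550047375962
knob tool [-25.7241  -37.58136] [38.96795  37.457478]
world circ (596.4459838867188, 207.11773681640625) 38.073360443115234
```

>>> move_arm:
  plan:
    - {"tx":0,"ty":0,"tz":0.07,"ax":0,"ay":0,"az":0,"jaw":0}
    - {"tx":-0.3,"ty":0,"tz":0,"ax":0,"ay":0,"az":0,"jaw":0}
    - {"tx":-0.7,"ty":0,"tz":0,"ax":0,"ay":0,"az":0,"jaw":0}
    - {"tx":-1.0,"ty":0,"tz":0,"ax":0,"ay":0,"az":0,"jaw":0}
    - {"tx":-1.0,"ty":0,"tz":0,"ax":0,"ay":0,"az":0,"jaw":0}
    - {"tx":-1.0,"ty":0,"tz":0,"ax":0,"ay":0,"az":0,"jaw":0}
    - {"tx":-1.0,"ty":0,"tz":0,"ax":0,"ay":0,"az":0,"jaw":0}
    - {"tx":0,"ty":0,"tz":0,"ax":0,"ay":0,"az":0,"jaw":0}

```text
time: 36.12
eef_pos: [0.5453, 0.1983, 0.092]
tcp_rot: [0.0, 0.996, 0.087, -0.0]
contact_force: [0.1, 0.3, -1.4]
finger_gap: 0.0177
gripper_force: 60.2
```

```bash
python3 -c "
from h import *
st();knob(.024)"
```

```text
36.125 p [0.5453 0.1983 0.092 ] R [[0.985, 0.174, -0.0], [0.174, -0.985, -0.001], [-0.0, 0.001, -1.0]] F [ 0.1  0.3 -1.4] q [-0.55  0.93  0.3   1.62 -0.4   0.66 -1.44] 0.017719772489154826
knob tool [ 15.909785 -37.20978 ] [90.22745 37.58454]
world circ (597.1891479492188, 207.14434814453125) 37.93173599243164
```

>>> move_arm:
  plan:
    - {"tx":-1.2,"ty":0,"tz":0,"ax":0,"ay":0,"az":0,"jaw":0}
    - {"tx":-1.4,"ty":0,"tz":0,"ax":0,"ay":0,"az":0,"jaw":0}
    - {"tx":-1.5,"ty":0,"tz":0,"ax":0,"ay":0,"az":0,"jaw":0}
    - {"tx":-1.5,"ty":0.3,"tz":0,"ax":0,"ay":0,"az":0,"jaw":0}
    - {"tx":-1.5,"ty":1,"tz":0,"ax":0,"ay":0,"az":0,"jaw":0}
    - {"tx":-1.5,"ty":1,"tz":0,"ax":0,"ay":0,"az":0,"jaw":0}
    - {"tx":-1.5,"ty":1,"tz":0,"ax":0,"ay":0,"az":0,"jaw":0}
    - {"tx":-0.8,"ty":0.6,"tz":0,"ax":0,"ay":0,"az":0,"jaw":0}
    - {"tx":-0.4,"ty":0.1,"tz":0,"ax":0,"ay":0,"az":0,"jaw":0}
    - {"tx":0,"ty":0,"tz":0.4,"ax":0,"ay":0,"az":0,"jaw":0}
    - {"tx":0,"ty":0,"tz":0.3,"ax":0,"ay":0,"az":0,"jaw":0}
    - {"tx":0,"ty":0,"tz":0.15,"ax":0,"ay":0,"az":0,"jaw":0}
    - {"tx":0,"ty":0,"tz":0,"ax":0,"ay":0,"az":0,"jaw":0}

```text
time: 37.85
eef_pos: [0.4416, 0.1393, 0.0831]
tcp_rot: [0.0, 0.996, 0.087, -0.0]
contact_force: [-0.2, 0.4, -1.5]
finger_gap: 0.0175
gripper_force: 60.2
```

```bash
python3 -c "
from h import *
st()"
```

```text
37.85 p [0.4416 0.1393 0.0831] R [[0.985, 0.174, -0.0], [0.174, -0.985, -0.001], [-0.0, 0.001, -1.0]] F [-0.2  0.4 -1.5] q [-0.48  0.83  0.18  2.04 -0.45  0.31 -1.32] 0.017489984166196716
```

Touch down, open, rise, and back away to see everything.

>>> move_arm:
  plan:
    - {"tx":0,"ty":0,"tz":0.07,"ax":0,"ay":0,"az":0,"jaw":0}
    - {"tx":0,"ty":0,"tz":0,"ax":0,"ay":0,"az":0,"jaw":0.5}
    - {"tx":0,"ty":0,"tz":0,"ax":0,"ay":0,"az":0,"jaw":0.6}
    - {"tx":0,"ty":0,"tz":0,"ax":0,"ay":0,"az":0,"jaw":0.6}
    - {"tx":0,"ty":0,"tz":-1,"ax":0,"ay":0,"az":0,"jaw":0.6}
    - {"tx":0,"ty":0,"tz":-3,"ax":0,"ay":0,"az":0,"jaw":0.6}
    - {"tx":0,"ty":0,"tz":-5,"ax":0,"ay":0,"az":0,"jaw":0.6}
    - {"tx":0,"ty":0,"tz":-5,"ax":0,"ay":0,"az":0,"jaw":0.6}
    - {"tx":0,"ty":2,"tz":-3,"ax":0,"ay":0,"az":0,"jaw":0.6}
    - {"tx":0,"ty":4,"tz":0,"ax":0,"ay":0,"az":0,"jaw":0.6}
    - {"tx":0,"ty":4,"tz":0,"ax":0,"ay":0,"az":0,"jaw":0.6}
    - {"tx":0,"ty":2,"tz":0,"ax":0,"ay":0,"az":0,"jaw":0.6}
    - {"tx":0,"ty":0,"tz":0,"ax":0,"ay":0,"az":0,"jaw":0.6}

```text
time: 39.48
eef_pos: [0.4623, 0.02, 0.2533]
tcp_rot: [0.0, 0.996, 0.086, 0.0]
contact_force: [0.1, -0.3, -1.2]
finger_gap: 0.0515
gripper_force: 0.0
```

```bash
python3 - <<'E'
from h import *
st();knob(.024)
for c in("wrist","top"):
    bot.grab_frame(c)
    for n in("knob","puller","puller_grip","milk_pan","water_glass","espresso_cup","drying_mat"):
        print(c,n,[(np.round(d["position"],3).tolist(),round(d["score"],2)) for d in bot.search_frame(c,n)[:1]])
bot.grab_frame("wrist")
for n in("puller","drying_mat"):
    L=bot.silhouettes("wrist",n)
    if L:
        m=L[0]["pixels"];k=np.argwhere(m);P=np.array([ray("wrist",u[::-1],.005)[:2] for u in k[::7]],np.float32);print(n,np.round(cv2.minAreaRect(P*1000),1) if 0 else cv2.minAreaRect(P*1000))
E
```

```text
39.475 p [0.4623 0.02   0.2533] R [[0.985, 0.171, 0.001], [0.171, -0.985, -0.001], [0.0, 0.001, -1.0]] F [ 0.1 -0.3 -1.2] q [-0.34  0.54  0.39  1.85 -0.28  0.8  -1.21] 0.051451782347201123
knob tool [ 125.94003 -203.50264] [ 198.00507 -125.17409]
world circ (595.3404541015625, 210.1884765625) 40.208038330078125
wrist knob [([0.594, 0.196, 0.04], 0.93)]
wrist puller [([0.44, 0.132, 0.05], 0.65)]
wrist puller_grip [([0.443, 0.133, 0.053], 0.68)]
wrist milk_pan [([0.546, -0.319, 0.041], 0.72)]
wrist water_glass []
wrist espresso_cup [([0.687, -0.269, 0.033], 0.86)]
wrist drying_mat [([0.573, 0.256, 0.005], 0.88)]
top knob [([0.594, 0.202, 0.038], 0.75)]
top puller [([0.63, -0.055, 0.053], 0.72)]
top puller_grip [([0.634, -0.057, 0.055], 0.2)]
top milk_pan [([0.56, -0.329, 0.019], 0.87)]
top water_glass [([0.77, 0.24, 0.045], 0.98)]
top espresso_cup [([0.705, -0.291, 0.034], 0.93)]
top drying_mat [([0.624, 0.25, 0.005], 0.8)]
puller ((425.68560791015625, 151.41973876953125), (103.45709228515625, 95.8463134765625), 9.960992813110352)
drying_mat ((592.0809326171875, 234.2166748046875), (132.68707275390625, 106.38971710205078), 89.10511779785156)
```

```bash
python3 -c "
from cell import bot
print(bot.finish_job())"
```

```text
the job is handed in; nothing more can be done
None
```

The job is handed in at about 40 s: the pan is upright on the hob, the knob is off and face up on the drying mat, the puller stands on the worktop left of the hotplate, and the glass and cup were not touched; no verdict came back.

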